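# Pack the sound glue syringes and shut the kit box

## Task

One of the three glue syringes has been seized by dried glue. Try the plungers, push those that move fully home, and stand these two syringes nozzle up on the floor of the kit box beside the wax tin, which stays in the box, flat, but may be pushed over to make room; then shut the lid. Leave the seized syringe standing on the bench, nozzle up, and do not disturb the sanding block, the mallet or the wooden disc.

Things in the scene. Friction and masses are not known exactly. Their poses are not given: they have to be found in the camera images.
- glue_box: the wooden kit box, fixed, 106 (x) x 188 (y) x 84 mm high outside, walls and floor 8 mm, inside 90 x 172 x 76 mm deep. Origin: centre of the underside; x points to the hinged long side (to the left, seen from the robot), y along the long side, z up
- box_lid (a joint): angle of the lid, rad: 0 shut, 1.57 upright, about 1.9 at the start (leaning back, open). The stiff hinge (0.13 N m of friction) holds the lid where it is left
- lid_hinge (a point): middle of the hinge line, on the top edge of the hinged long side, 84 mm above the bench; the hinge axis is the box's y axis
- lid_edge (a point): middle of the lid's free edge on its outer (upper) face; the lid is a flat board 106 x 188 x 10 mm, its inner face on the hinge line, with a small finger lip 6 mm beyond this edge
- wax_tin: round tin of wax, 68 mm across, 30 mm high, 80 to 150 g, standing loose in the box. Origin: centre of its underside
- syringe_1: glue syringe, one of three alike, clear barrel, standing on its thumb plate (disc 32 mm across, 3 mm thick), capped nozzle up, 60 g. Origin: centre of the plate's underside, z up the syringe. Plunger home: barrel (28 mm across) from 5 to 57 mm above the origin with a 38 x 26 x 3 mm flange at its foot, grey cap (15 mm across) to 71 mm; pulled out, all these stand higher by the joint value
- syringe_2: glue syringe, one of three alike, clear barrel, standing on its thumb plate (disc 32 mm across, 3 mm thick), capped nozzle up, 60 g. Origin: centre of the plate's underside, z up the syringe. Plunger home: barrel (28 mm across) from 5 to 57 mm above the origin with a 38 x 26 x 3 mm flange at its foot, grey cap (15 mm across) to 71 mm; pulled out, all these stand higher by the joint value
- syringe_3: glue syringe, one of three alike, clear barrel, standing on its thumb plate (disc 32 mm across, 3 mm thick), capped nozzle up, 60 g. Origin: centre of the plate's underside, z up the syringe. Plunger home: barrel (28 mm across) from 5 to 57 mm above the origin with a 38 x 26 x 3 mm flange at its foot, grey cap (15 mm across) to 71 mm; pulled out, all these stand higher by the joint value
- barrel_1 (a joint): how far the plunger of syringe_1 stands out, i.e. how far its barrel is slid up the rod, m: 0 fully home, 0.022 to 0.034 at the start. A sound plunger yields to about 4 N when the barrel is pressed down along the syringe and stays where it is left; one seized by dried glue does not move under 25 N
- barrel_2 (a joint): how far the plunger of syringe_2 stands out, i.e. how far its barrel is slid up the rod, m: 0 fully home, 0.022 to 0.034 at the start. A sound plunger yields to about 4 N when the barrel is pressed down along the syringe and stays where it is left; one seized by dried glue does not move under 25 N
- barrel_3 (a joint): how far the plunger of syringe_3 stands out, i.e. how far its barrel is slid up the rod, m: 0 fully home, 0.022 to 0.034 at the start. A sound plunger yields to about 4 N when the barrel is pressed down along the syringe and stays where it is left; one seized by dried glue does not move under 25 N
- sand_block: bystander: cork sanding block, 51 x 93 x 28 mm; origin: centre of its underside
- offcut_round: bystander: sawn branch disc, 57 mm across, 18 mm high, on the bench behind the work; origin: centre of its underside
- mallet: bystander: round carver's mallet lying at the back of the bench, 69 x 220 x 68 mm; origin: under its middle

How it is judged:
By the outcome, as a careful person would: the job done as asked, in the order asked, and still so for the second after the job is handed in, with the robot touching nothing.
It also fails if it takes over 72 s, if anything falls off the work surface, if the arm or the gripper's body presses on something with over 40 N, if the wrist force passes 120 N, or if a joint passes its speed limit or range.

## Robot

A 6-joint arm with a two-finger parallel gripper is mounted at the origin on a cart in front of the work surface, level with it; the furniture and walls round the work are solid. World frame = base frame: x ahead of the robot, y to its left, z up, the work surface at z = 0. Lengths are in mm, angles in degrees, forces in N, time in s.
With the tool pointing down it reaches from about 300 to 850 mm from the base axis. Payload 4.2 kg.
Tool frame: the origin (TCP) lies midway between the tips of the shut fingers; the grasp point (between the pads) lies 19 mm behind it; x points along the fingers, z is the direction in which the jaws open and shut, and the axes are right-handed (so a half turn about x gives the same grasp; the last joint's range is limited). The gripper opens to 91 mm and grips with 3 to 60 N. Pads are 32 mm wide; open, the fingers measure 118 mm over their backs; the gripper's body (76 mm by 178 mm) begins 60 mm behind the grasp point.
Start: joints at [-73.568, 18.312, 89.639, -0, 72.044, -1.146], TCP at [173.659, -548.166, 213.976] pointing down, gripper open.
Joint ranges: [-177.97, 177.97], [-48.28, 115.42], [12.27, 149.76], [-77.06, 257.06], [2.81, 150.46], [-146.56, 146.56]. Speed limits (degrees/s): [147.25, 147.25, 180, 180, 180, 180].

## Interface

Orientations are given as [roll, pitch, yaw] about the fixed x, y, z axes, in that order (R = Rz(yaw) Ry(pitch) Rx(roll)).
In Python, from workcell import env gives the robot as it stands.
- The arm moves only by the tool send_rows, never from a script. Its argument "commands" is a list that holds one entry, the list of rows, each a list of 6 numbers: the shift along the tool's x, y, z normalised to -1 to 1, where 1 is 0.1 m, then the turn, a rotation vector about the tool's x, y, z normalised to -1 to 1, where 1 is 2 pi rad. In form: [[[x, y, z, wx, wy, wz], ...]]. A call has 1 to 20 rows; each row is the pose to reach, as a shift and turn from the pose commanded when the call began, along the tool's axes at that moment, turning the shorter way round; what a row does not reach only later rows make up. A row lasts 1/8 s, in which the tool goes at most 62.5 mm and 10.7 degrees, less where a joint would pass 70% of its speed; a pose out of reach is approached as far as the arm can. A call with a number of a shift or a turn outside -1 to 1 is refused whole. A call with a gripper value outside its range is refused whole. "jaw" is the closure, from -1 (fully open) to 1 (shut), so that 0 is half open, set as the call begins (left out, the last holds). The fingers move at their own pace and stop on an object; "force" is the grip in N (left out, the last holds). Time passes only in rows, so rows that repeat a pose let the fingers close. It gives the time, the measured TCP pose, the force and the opening at its end, in the units of the state.
- env.state(): the state, without advancing time (a new reading comes with each control period).
- env.grab_frame(name): name is "scene" or "top"; returns (picture, depth): 384x512x3 uint8, red, green, blue; 384x512 float32, mm along the optical axis (not along the pixel's ray), 0 where there is no reading.
- env.get_calibration(name): a dict with "mtx" (3x3 intrinsics, pixels), "camera_from_world" (4x4, takes a point from world to camera coordinates). Camera axes: x right, y up, looking along -z (the intrinsics and any distortion apply to the point x, -y, -z); pixel columns grow to the right and rows downward; lengths in mm; the calibration is good to about 2 mm. A picture is of the moment at which its call begins. get_calibration takes no time and is no camera call.
- env.job_done(): hands the job in, once; it reports no verdict.
The state is a dict: "time_s": time; "qpos": joint angles; "qvel": joint speeds; "effort": joint torques, N m; "ee_pos": TCP position; "ee_rot": TCP orientation; "force": force on the tool from outside, world axes, zero at the start; "torque": the same for the moment, N m; "gripper_width": finger opening in mm.
Only numpy, scipy, OpenCV 4.12 (cv2) and the standard library are available. Lean on these libraries where they do the work, as an engineer would, in place of code of your own. Each camera call takes 0.05 s, during which the arm holds its last target.

## Working session

There is one attempt and no reset: what is moved stays moved. The work goes in short steps, Python scripts to look and compute and a tool call to move; the robot and the scene stay as the last step left them, time stands still between calls to the robot, and variables do not carry over. Pictures are saved under pics/ and viewed, and the job is handed in when it is done.

Besides the shell and the picture viewer there is one more tool, called after ">>>" in YAML: its name, and indented under it one key for each argument. send_rows: Moves the arm, as the interface text tells. Its arguments: {"type":"object","properties":{"commands":{"type":"array","items":{"type":"array","items":{"type":"array","items":{"type":"number","minimum":-1,"maximum":1}}}},"jaw":{"type":"number"},"force":{"type":"number"}},"required":["commands"]}

```bash
ls; mkdir -p pics
python3 - <<'E'
from workcell import env
import cv2,numpy as np
print(env.state())
for n in ("scene","top"):
    p,d=env.grab_frame(n); c=env.get_calibration(n)
    cv2.imwrite(f"pics/{n}0.png",p[:,:,::-1]); np.savez(f"{n}0.npz",p=p,d=d)
    print(n,c)
E
```

```text
pics
{'time_s': 0.0, 'qpos': array([-7.35683701e+01,  1.83506496e+01,  8.97044770e+01, -1.21380465e-03,
        7.20441434e+01, -1.14396117e+00]), 'qvel': array([ 0.03803438,  0.00375668,  0.05853386, -0.04467238,  0.06307667,
        0.00335076]), 'effort': array([ 3.89961191e-03, -4.12450218e+01, -2.31971991e+01,  7.31169200e-02,
        4.58566484e-02, -1.51323884e-04]), 'ee_pos': array([ 173.50264226, -547.68147355,  213.14329302]), 'ee_rot': array([179.52208577,  89.90072339, 107.09805202]), 'force': array([0.54409735, 0.4092249 , 0.06911916]), 'torque': array([0.00147364, 0.01796752, 0.00660171]), 'gripper_width': 91.3635963353348}
scene {'mtx': array([[444.91841218,   0.        , 252.17435785],
       [  0.        , 444.91841218, 186.0013391 ],
       [  0.        ,   0.        ,   1.        ]]), 'camera_from_world': array([[-6.45616681e-01, -7.63575372e-01,  1.14783810e-02,
         5.24089354e+02],
       [ 5.18469922e-01, -4.27240937e-01,  7.40711902e-01,
        -2.27870767e+02],
       [-5.60685331e-01,  4.84167155e-01,  6.71724739e-01,
        -1.05019155e+03],
       [ 0.00000000e+00,  0.00000000e+00,  0.00000000e+00,
         1.00000000e+00]])}
top {'mtx': array([[476.38069998,   0.        , 255.93172735],
       [  0.        , 476.38069998, 189.93626114],
       [  0.        ,   0.        ,   1.        ]]), 'camera_from_world': array([[-1.47949102e-02, -9.99886076e-01, -2.99103306e-03,
         2.57916967e+02],
       [ 9.97805645e-01, -1.49570689e-02,  6.44994621e-02,
        -5.01491612e+02],
       [-6.45368512e-02, -2.03020592e-03,  9.97913259e-01,
        -1.20502010e+03],
       [ 0.00000000e+00,  0.00000000e+00,  0.00000000e+00,
         1.00000000e+00]])}
```

View pics/scene0.png

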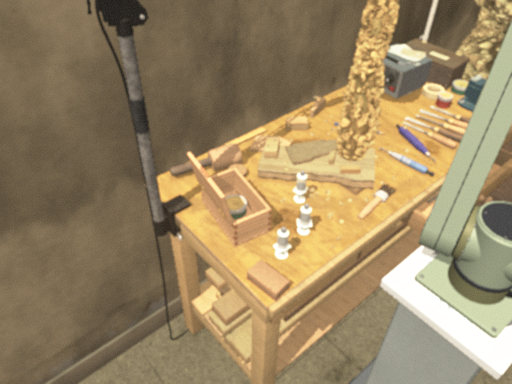

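View pics/top0.png

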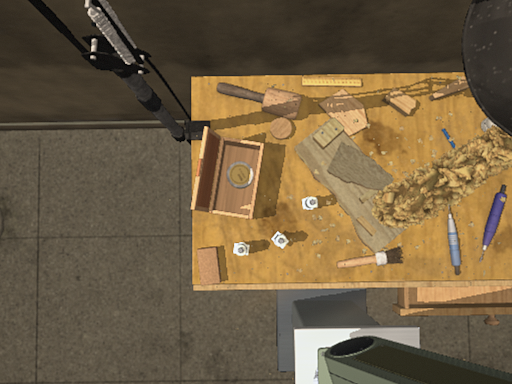

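```bash
cat > h.py <<'E'
import numpy as np,cv2
from workcell import env
def ray(n,u,v):
    c=env.get_calibration(n);M=c["mtx"];T=c["camera_from_world"]
    d=np.array([(u-M[0,2])/M[0,0],-(v-M[1,2])/M[1,1],-1.])
    R=T[:3,:3];return -R.T@T[:3,3],R.T@d
def onz(n,u,v,z):
    o,d=ray(n,u,v);return o+d*(z-o[2])/d[2]
def onx(n,u,v,x):
    o,d=ray(n,u,v);return o+d*(x-o[0])/d[0]
def dep(n,D,u,v):
    o,d=ray(n,u,v);return o+d*D[int(v),int(u)]
def cloud(n,D):
    c=env.get_calibration(n);M=c["mtx"];T=c["camera_from_world"]
    v,u=np.mgrid[:D.shape[0],:D.shape[1]]
    P=np.stack([(u-M[0,2])/M[0,0]*D,-(v-M[1,2])/M[1,1]*D,-D],-1)
    return (P-T[:3,3])@T[:3,:3]
def proj(n,p):
    c=env.get_calibration(n);M=c["mtx"];T=c["camera_from_world"]
    q=T[:3,:3]@np.array(p,float)+T[:3,3]
    return M[0,0]*q[0]/-q[2]+M[0,2], M[1,1]*-q[1]/-q[2]+M[1,2]
def tri(u1,v1,u2,v2):
    o1,d1=ray("top",u1,v1);o2,d2=ray("scene",u2,v2)
    A=np.stack([d1,-d2],1);s=np.linalg.lstsq(A,o2-o1,rcond=None)[0]
    a=o1+s[0]*d1;b=o2+s[1]*d2;return (a+b)/2,np.linalg.norm(a-b)
E
python3 - <<'E'
from h import *
a=np.load("top0.npz");p,d=a['p'],a['d']
cv2.imwrite("pics/tz.png",cv2.resize(p[120:290,185:335,::-1],None,fx=4,fy=3.5,interpolation=cv2.INTER_CUBIC)[:600])
b=np.load("scene0.npz");p2=b['p']
cv2.imwrite("pics/sz.png",cv2.resize(p2[145:300,180:330,::-1],None,fx=3.8,fy=3.8,interpolation=cv2.INTER_CUBIC))
C=cloud("top",d)
for u,v in [(240,248),(280,240),(309,202),(240,175),(208,265),(225,150),(300,260)]: print(u,v,C[v,u].round(1),d[v,u])
C=cloud("scene",b['d'])
for u,v in [(284,235),(306,212),(302,178),(237,205),(268,280)]: print(u,v,C[v,u].round(1))
E
```

```text
240 248 [362.3 290.2  95.5] 1133.7029
280 240 [379.8 194.7  94.4] 1135.7504
309 202 [469.4 123.4  93.1] 1142.6367
240 175 [542.1 290.   40.3] 1200.3431
208 265 [317.  373.9  26.8] 1199.4572
225 150 [611.5 329.4   4.7] 1240.476
300 260 [324.3 140.1   4. ] 1222.2678
284 235 [344.6 298.6  83.6]
306 212 [367.6 201.6  79.4]
302 178 [460.  124.1  86.1]
237 205 [529.4 292.   37.5]
268 280 [304.1 382.1  24.4]
```

View pics/tz.png

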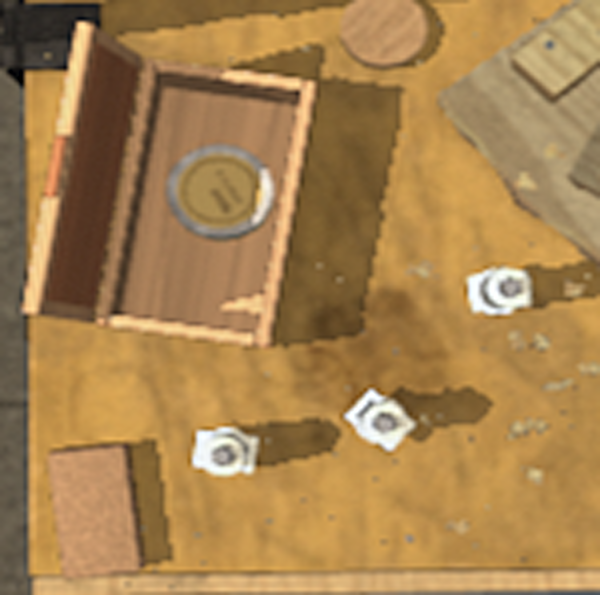

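View pics/sz.png

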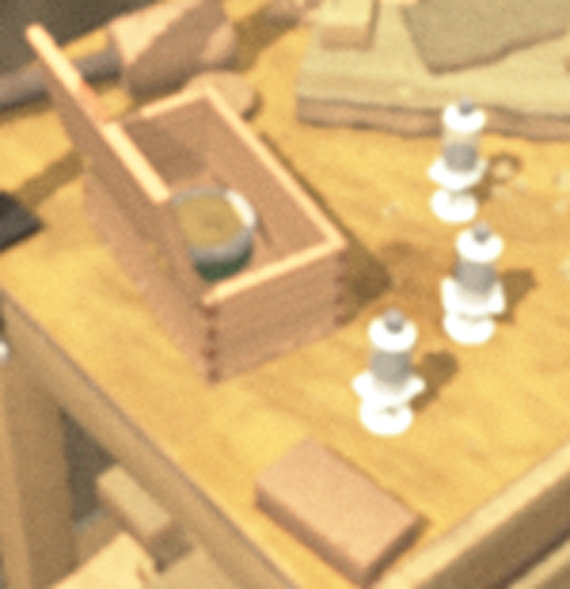

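Run:
```python
from h import *
for t,s in [((241,250),(283.7,228.7)),((280.75,240),(306.6,206)),((313,202),(302.4,172.4))]:
    p,e=tri(*t,*s);print(p.round(1),round(e,1))
a=np.load("top0.npz");p,d=a['p'],a['d'];C=cloud("top",d)
def show(n,u0,v0,u1,v1,f,name,img):
    cv2.imwrite(name,cv2.resize(img[v0:v1,u0:u1,::-1],None,fx=f,fy=f,interpolation=cv2.INTER_CUBIC))
show("top",225,190,325,260,8,"pics/syt.png",p)
b=np.load("scene0.npz")['p'];show("scene",265,165,325,265,6,"pics/sys.png",b)
# box rim
m=(abs(C[...,2]-84)<5)&(C[...,0]>420)&(C[...,0]<660)&(C[...,1]>200)&(C[...,1]<380)
ys,xs=np.nonzero(m);P=C[m]
r=cv2.minAreaRect(P[:,:2].astype(np.float32));print(r,cv2.boxPoints(r))
# tin: top plane z~38
m=(abs(C[...,2]-38)<5)&(C[...,0]>450)&(C[...,0]<620)&(C[...,1]>230)&(C[...,1]<350)
n,l,st,ce=cv2.connectedComponentsWithStats(m.astype(np.uint8))
for i in range(1,n):
    if st[i,4]>60:
        Q=C[l==i];print(st[i],Q.mean(0),cv2.minEnclosingCircle(Q[:,:2].astype(np.float32)))
# high points near syringes
for c in [(290,361),(195,377),(123,467)]:
    m=(abs(C[...,1]-c[0])<25)&(abs(C[...,0]-c[1])<25)&(C[...,2]>15)
    Q=C[m];print(len(Q),Q.mean(0),np.percentile(Q[:,2],[50,80,90,97,100]))
```

```text
[357.  288.2  87.6] 0.0
[378.4 191.5  85.9] 2.9
[469.4 114.1  94.2] 0.3
((534.0332641601562, 299.8998718261719), (107.9487075805664, 188.4416961669922), 80.1651840209961) [[431.97778 262.8124 ]
 [617.6502  230.62502]
 [636.08875 336.98734]
 [450.41632 369.17474]]
[226 161  27  27 547] [545.44146492 292.48199003  37.35832601] ((545.990234375, 292.2773132324219), 34.152069091796875)
174 [359.88849256 290.07698293  64.5248279 ] [80.05310473 84.66346778 91.20971027 96.0789031  99.28823544]
166 [380.530544   195.40751781  64.36357655] [79.2155187  84.62354004 90.63175698 94.03383746 97.73554514]
170 [469.8087592  121.57097249  73.35178419] [ 87.83110643  92.16035293  97.60109655 102.30323056 104.85928518]
```

View pics/syt.png

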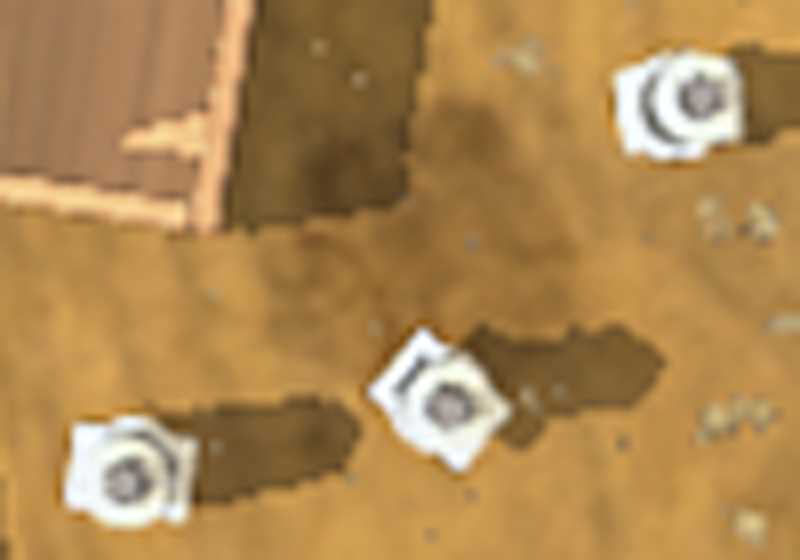

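View pics/sys.png

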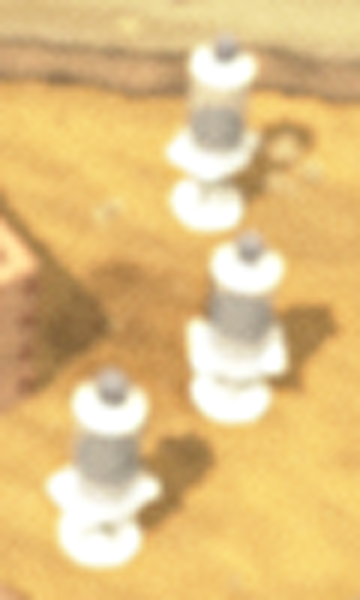

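Run:
```python
from h import *
for t,s,z in [((240.4,249.5),(283.6,227.2),97),((280.8,240),(306.9,204.8),96),((312.3,201.4),(302.8,172),103)]:
    p,e=tri(*t,*s);print(p.round(1),round(e,1),onz("top",*t,z).round(1),onz("scene",*s,z).round(1))
# plate base from scene: bottom plate centre
for s in [(98/6+265,543/6+165),(231/6+265,395/6+165),(206/6+265,207/6+165)]: print(onz("scene",*s,3).round(1))
# lid
d=np.load("top0.npz")['d'];C=cloud("top",d)
m=(C[...,2]>100)&(C[...,0]>420)&(C[...,0]<680)&(C[...,1]>280)&(C[...,1]<460)
Q=C[m];print(len(Q),Q.min(0),Q.max(0),np.percentile(Q,98,axis=0))
d=np.load("scene0.npz")['d'];C=cloud("scene",d)
for u,v in [(180,203),(168,213),(142,130),(128,50),(150,180),(260,195),(230,165)]: print((u,v),C[v,u].round(0))
print(proj("top",(450,369,0)),proj("top",(640,420,184)))
```

```text
[358.  288.9  92.6] 1.4 [358.8 289.3  97. ] [354.8 291.4  97. ]
[378.3 191.4  90. ] 3.4 [379.8 192.8  96. ] [373.3 194.9  96. ]
[469.6 114.8  96. ] 2.9 [470.4 116.6 103. ] [463.1 120.1 103. ]
[348.7 297.2   3. ]
[371.6 196.7   3. ]
[462.6 121.9   3. ]
4416 [452.90549931 339.22807416 100.04597768] [679.98087766 459.98936312 752.34143984] [677.53918668 457.80163578 736.23254537]
(180, 203) [659. 390.   8.]
(168, 213) [653. 433.   2.]
(142, 130) [652. 463. 288.]
(128, 50) [654. 460. 476.]
(150, 180) [652. 467. 140.]
(260, 195) [549. 193.  -0.]
(230, 165) [690. 190.  19.]
(np.float64(210.52445512016982), np.float64(212.31154082653998)) (np.float64(178.86667046562843), np.float64(126.02382637516456))
```

Run:
```python
from h import *
Q=[]
for n in("top","scene"):
    d=np.load(n+"0.npz")['d'];C=cloud(n,d);Q.append(C[(d>0)])
for n,P in zip("ts",Q):
  print(n)
  for x in range(250,750,50):
    print(x,[int(np.percentile(P[(abs(P[:,0]-x-25)<25)&(abs(P[:,1]-y-25)<25)][:,2],98)) if ((abs(P[:,0]-x-25)<25)&(abs(P[:,1]-y-25)<25)).sum()>5 else None for y in range(-450,500,50)])
a=np.load("top0.npz");C=cloud("top",a['d'])
cv2.imwrite("pics/box.png",cv2.resize(a['p'][120:225,185:275,::-1],None,fx=5.5,fy=5.5,interpolation=cv2.INTER_CUBIC))
```

```text
t
250 [1, 4, 5, 15, 4, 4, 4, 4, 3, 4, 4, 5, 4, 4, 4, 26, 31, 3, None]
300 [3, 4, 15, 23, 21, 4, 14, 19, 71, 16, 6, 5, 4, 4, 81, 17, 31, 28, None]
350 [3, 11, 26, 22, 23, 4, 12, 76, 87, 66, 5, 6, 93, 80, 95, 81, 30, 25, None]
400 [4, 27, 25, 14, 19, 3, 254, 240, 206, 80, 36, 34, 5, 4, 86, 86, 6, 3, None]
450 [3, 32, 4, 4, 292, 309, 303, 271, 213, 64, 56, 101, 14, 4, 86, 83, 188, 4, None]
500 [5, 18, 5, None, 361, 350, 313, 268, 773, 778, 68, 50, 4, 85, 84, 85, 194, 4, None]
550 [3, None, None, None, 367, 354, 293, 78, 80, 797, 69, 49, 4, 86, 41, 114, 192, 4, None]
600 [None, None, 3, 14, 326, 6, 5, 5, 50, 799, 77, 71, 21, 85, 86, 146, 189, 635, -8]
650 [None, 1, 52, 5, 7, 4, 21, 5, 19, 76, 75, 42, 51, 21, 4, 4, 15, 742, 723]
700 [None, None, 5, 6, 34, 32, 34, 31, 16, 16, 15, 60, 66, 59, 37, 4, 4, 368, 592]
s
250 [None, 2, 1, 13, 1, 0, 0, 1, 1, 1, 0, 3, 1, 1, 0, 23, 28, 0, None]
300 [21, 1, 12, 19, 18, 1, 10, 15, 70, 13, 2, 1, 0, 0, 82, 69, 28, 25, None]
350 [17, 0, 22, 16, 19, 1, 5, 73, 83, 63, 4, 1, 87, 79, 93, 79, 26, 4, None]
400 [12, 25, 22, 3, 15, 247, 256, 240, 205, 79, 34, 34, 1, 1, 82, 82, 142, 0, None]
450 [5, 31, 1, 2, 278, 312, 301, 269, 210, 61, 54, 99, 12, 1, 82, -369, 184, 0, None]
500 [2, 13, 389, 393, 378, 348, 311, 267, 81, 75, 65, 47, 0, 83, 81, 37, 188, 0, -776]
550 [2, 1, 425, 430, 408, 355, 295, None, 76, 71, 65, 45, 1, 83, 51, 55, 186, 0, -776]
600 [0, None, None, 425, 409, 3, 1, None, None, 72, 74, 69, 31, 82, 82, 84, 185, 538, 513]
650 [None, None, 0, 2, 5, 1, 28, 0, 18, 71, 72, 47, 52, 43, -459, 0, 12, 565, 571]
700 [None, 0, 1, 28, 30, 29, 30, 28, 11, 12, 12, 58, 66, 56, 34, 26, 0, 364, 545]
```

View pics/box.png

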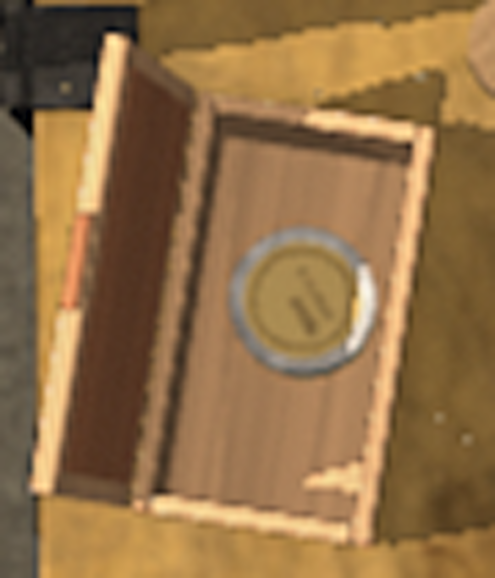

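```bash
cat >> h.py <<'E'
from scipy.spatial.transform import Rotation as Ro
def yawR(yaw,tilt=None):  # tool x down, jaw z bearing = yaw+180
    return Ro.from_euler('xyz',[180,90,yaw],degrees=True).as_matrix()
def step(p0,R0,p1,R1):
    d=R0.T@(np.array(p1)-p0)/100; w=Ro.from_matrix(R0.T@R1).as_rotvec()/(2*np.pi)
    return np.r_[d,w].round(3)
def cur():
    s=env.state();return s['ee_pos'],Ro.from_euler('xyz',s['ee_rot'],degrees=True).as_matrix(),s
def goto(p1,yaw):
    p,R,s=cur();print("row",step(p,R,p1,yawR(yaw)).tolist(),"force",s['force'].round(1),"t",round(s['time_s'],2))
def st():
    s=env.state();print("t",round(s['time_s'],2),"p",s['ee_pos'].round(1),"rot",s['ee_rot'].round(1),"F",s['force'].round(1),"w",round(s['gripper_width'],1),"q",s['qpos'].round(0))
E
python3 - <<'E'
from h import *
p=np.array([173.66,-548.17,213.98]);y=107.0
u=np.array([np.cos(np.radians(-72.4)),np.sin(np.radians(-72.4)),0])
W=[(u*475+[0,0,300],107),(u*375+[0,0,350],107)]
for k,b in enumerate(np.linspace(-72.4,39,9)[1:]):
    W.append((np.array([375*np.cos(np.radians(b)),375*np.sin(np.radians(b)),350]),107+63*(k+1)/8))
for q,yy in W:
    print(np.round(q),round(yy),step(p,yawR(y),q,yawR(yy)).tolist());p,y=q,yy
# box corner rays  (zoom 5.5, off 185,120)
f=lambda x,yv:(185+(x+.5)/5.5-.5,120+(yv+.5)/5.5-.5)
for c in [(433,128),(370,545),(140,505),(205,97)]: print(onz("top",*f(*c),84).round(1))
print(onz("top",*f(303,302),38))
E
```

```text
[ 144. -453.  300.] 107 [-0.86, -0.008, -1.0, 0.0, 0.0, 0.0]
[ 113. -357.  350.] 107 [-0.5, -0.01, -1.0, 0.0, 0.0, 0.0]
[ 196. -320.  350.] 115 [-0.0, 0.901, -0.12, -0.022, -0.0, 0.0]
[ 267. -263.  350.] 123 [0.0, 0.884, -0.214, -0.022, 0.0, -0.0]
[ 323. -191.  350.] 131 [0.0, 0.856, -0.306, -0.022, 0.0, -0.0]
[ 359. -108.  350.] 138 [0.0, 0.819, -0.394, -0.022, -0.0, -0.0]
[375. -18. 350.] 146 [0.0, 0.773, -0.479, -0.022, -0.0, -0.0]
[368.  73. 350.] 154 [0.0, 0.718, -0.557, -0.022, -0.0, -0.0]
[340. 159. 350.] 162 [0.0, 0.655, -0.63, -0.022, -0.0, 0.0]
[291. 236. 350.] 170 [0.0, 0.585, -0.696, -0.022, 0.0, -0.0]
[615.6 230.6  84. ]
[431.6 261.1  84. ]
[450.6 361.9  84. ]
[631.1 331.5  84. ]
[543.55681887 290.8224475   38.        ]
```

>>> send_rows:
  commands:
    - [[-0.4,0,-0.5,0,0,0],[-0.87,0,-1,0,0,0],[-0.87,0,-1,0,0,0]]

```text
time_s: 0.48
ee_pos: [143.2, -451.9, 304.1]
ee_rot: [-1.1, 89.7, -73.5]
force: [0.3, -1.0, -1.1]
gripper_width: 91.0
```

>>> send_rows:
  commands:
    - [[-0.25,0,-0.5,0,0,0],[-0.5,0,-1,0,0,0]]

```text
time_s: 0.72
ee_pos: [113.0, -356.6, 350.2]
ee_rot: [178.2, 89.8, 105.8]
force: [0.4, -0.0, 1.1]
gripper_width: 91.3
```

>>> send_rows:
  commands:
    - [[0,0.45,-0.05,-0.011,0,0],[0,0.9,-0.12,-0.022,0,0]]

```text
time_s: 0.98
ee_pos: [196.1, -318.6, 350.6]
ee_rot: [1.7, 90.0, -62.8]
force: [0.4, -0.4, -0.1]
gripper_width: 91.0
```

>>> send_rows:
  commands:
    - [[0,0.45,-0.1,-0.011,0,0],[0,0.88,-0.21,-0.022,0,0]]

```text
time_s: 1.23
ee_pos: [267.2, -261.4, 349.9]
ee_rot: [-167.7, 89.9, 135.8]
force: [1.2, -0.1, -0.7]
gripper_width: 91.2
```

>>> send_rows:
  commands:
    - [[0,0.43,-0.15,-0.011,0,0],[0,0.86,-0.31,-0.022,0,0]]

```text
time_s: 1.48
ee_pos: [321.7, -187.8, 349.8]
ee_rot: [-161.3, 89.9, 150.2]
force: [0.3, -0.6, 1.1]
gripper_width: 91.0
```

>>> send_rows:
  commands:
    - [[0,0.41,-0.2,-0.011,0,0],[0,0.82,-0.39,-0.022,0,0]]

```text
time_s: 1.72
ee_pos: [357.2, -104.1, 349.9]
ee_rot: [-153.4, 89.9, 165.9]
force: [-0.1, 0.8, -0.5]
gripper_width: 91.0
```

>>> send_rows:
  commands:
    - [[0,0.39,-0.24,-0.011,0,0],[0,0.77,-0.48,-0.022,0,0]]

```text
time_s: 1.98
ee_pos: [370.8, -14.2, 349.8]
ee_rot: [-147.3, 89.9, -180.0]
force: [1.2, 0.1, -0.5]
gripper_width: 91.4
```

```bash
python3 -c "
from h import *
st();goto((377,130,350),162)"
```

```text
t 1.98 p [370.8 -14.2 349.8] rot [-147.3   89.9 -180. ] F [ 1.2  0.1 -0.5] w 91.4 q [-4. -4. 97. -0. 87. 29.]
row [-0.002, 1.247, -0.727, -0.041, -0.0, 0.0] force [ 1.2  0.1 -0.5] t 1.98
```

>>> send_rows:
  commands:
    - [[0,0.5,-0.15,-0.02,0,0],[0.2,0.9,-0.3,-0.04,0,0],[0.5,1,-0.36,-0.06,0,0]]

```text
time_s: 2.35
ee_pos: [395.3, 90.2, 299.6]
ee_rot: [67.7, 90.0, 56.9]
force: [0.0, -0.4, 0.0]
gripper_width: 91.3
```

```bash
python3 -c "
from h import *
st();goto((467.5,118,140),170)"
```

```text
t 2.35 p [395.3  90.2 299.6] rot [67.7 90.  56.9] F [ 0.  -0.4  0. ] w 91.3 q [ 11.  -0. 100.   0.  80.  22.]
row [1.596, 0.407, 0.656, -0.002, 0.0, -0.0] force [ 0.  -0.4  0. ] t 2.35
```

>>> send_rows:
  commands:
    - [[0.4,0.2,0.35,-0.002,0,0],[0.8,0.41,0.66,-0.002,0,0],[1,0.41,0.66,-0.002,0,0]]

```text
time_s: 2.72
ee_pos: [467.8, 115.9, 196.9]
ee_rot: [-156.7, 89.7, -167.2]
force: [-0.7, 0.1, 0.4]
gripper_width: 91.2
```

Run:
```python
from h import *
st();goto((467.5,118,65),170)
p,d=env.grab_frame("scene");cv2.imwrite("pics/s1.png",cv2.resize(p[100:260,220:400,::-1],None,fx=4,fy=3.7,interpolation=cv2.INTER_CUBIC))
```

```text
t 2.73 p [467.8 115.9 196.9] rot [-156.7   89.7 -167.2] F [-0.7  0.1  0.4] w 91.2 q [ 13.  11. 103.  -0.  67.  23.]
row [1.319, 0.023, -0.001, -0.001, -0.001, 0.0] force [-0.7  0.1  0.4] t 2.73
```

View pics/s1.png

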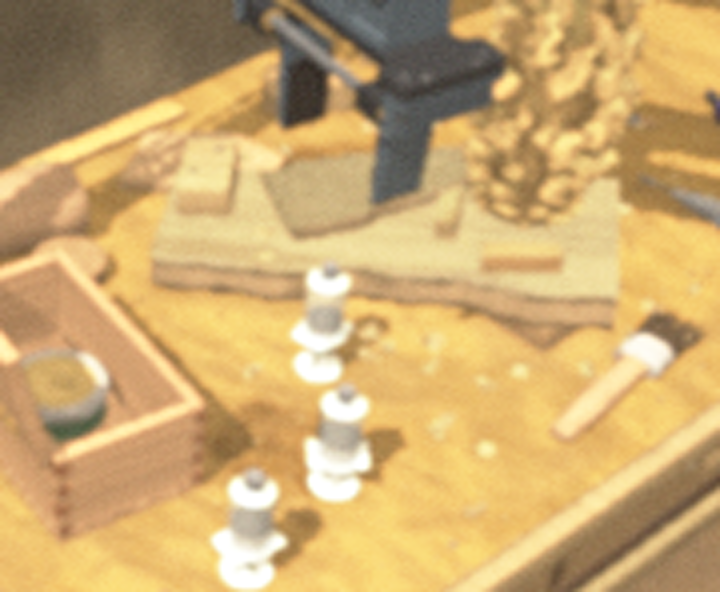

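>>> send_rows:
  commands:
    - [[0.4,0.02,0,0,0,0],[0.8,0.02,0,0,0,0],[1,0.02,0,0,0,0]]

```text
time_s: 3.15
ee_pos: [466.0, 116.8, 98.6]
ee_rot: [-155.0, 89.8, -165.5]
force: [0.5, 0.2, 0.1]
gripper_width: 91.4
```

>>> send_rows:
  commands:
    - [[0.33,0,0,0,0,0],[0.33,0,0,0,0,0]]

```text
time_s: 3.4
ee_pos: [465.4, 116.7, 66.0]
ee_rot: [-155.8, 89.7, -166.4]
force: [0.1, -0.4, -0.2]
gripper_width: 91.1
```

>>> send_rows:
  commands:
    - [[0,0,0,0,0,0],[0,0,0,0,0,0],[0,0,0,0,0,0],[0,0,0,0,0,0],[0,0,0,0,0,0],[0,0,0,0,0,0]]
  jaw: 1
  force: 14

```text
time_s: 4.15
ee_pos: [467.3, 117.2, 68.0]
ee_rot: [-17.0, 90.0, -27.5]
force: [-1.1, -0.0, 0.1]
gripper_width: 34.0
```

Run:
```python
from h import *
st()
p,d=env.grab_frame("scene");cv2.imwrite("pics/s2.png",cv2.resize(p[100:260,220:400,::-1],None,fx=4,fy=3.7,interpolation=cv2.INTER_CUBIC))
```

```text
t 4.15 p [467.3 117.2  68. ] rot [-17.   90.  -27.5] F [-1.1 -0.   0.1] w 34.0 q [ 13.  19. 113.  -0.  48.  23.]
```

View pics/s2.png

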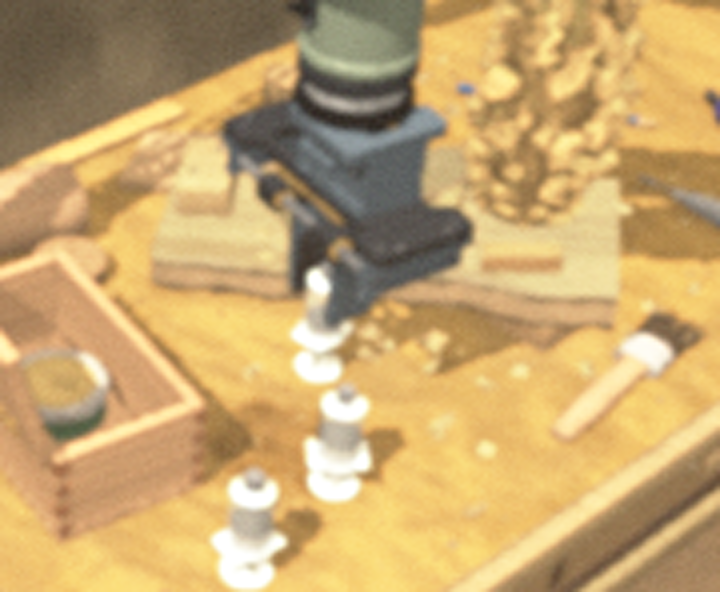

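>>> send_rows:
  commands:
    - [[0,0,0,0,0,0],[0,0,0,0,0,0],[0,0,0,0,0,0]]

```text
time_s: 4.58
ee_pos: [467.3, 117.2, 67.9]
ee_rot: [-64.5, 90.0, -75.0]
force: [0.3, 1.0, 0.0]
gripper_width: 27.6
```

>>> send_rows:
  commands:
    - [[0.05,0,0,0,0,0],[0.1,0,0,0,0,0],[0.1,0,0,0,0,0]]

```text
time_s: 4.95
ee_pos: [467.1, 117.1, 57.4]
ee_rot: [-145.0, 90.0, -155.5]
force: [0.8, -0.6, -0.3]
gripper_width: 27.0
```

>>> send_rows:
  commands:
    - [[0.05,0,0,0,0,0]]

```text
time_s: 5.08
ee_pos: [467.3, 117.2, 52.9]
ee_rot: [-6.9, 90.0, -17.4]
force: [-0.6, -0.6, 3.3]
gripper_width: 27.3
```

>>> send_rows:
  commands:
    - [[0.05,0,0,0,0,0]]

```text
time_s: 5.2
ee_pos: [467.3, 117.2, 47.7]
ee_rot: [-4.9, 90.0, -15.4]
force: [-0.8, -0.1, 3.5]
gripper_width: 27.5
```

Run:
```python
from h import *
st()
p,d=env.grab_frame("scene");cv2.imwrite("pics/s3.png",cv2.resize(p[150:230,270:350,::-1],None,fx=7,fy=7,interpolation=cv2.INTER_CUBIC))
```

```text
t 5.2 p [467.3 117.2  47.7] rot [ -4.9  90.  -15.4] F [-0.8 -0.1  3.5] w 27.5 q [ 13.  20. 115.  -0.  45.  23.]
```

View pics/s3.png

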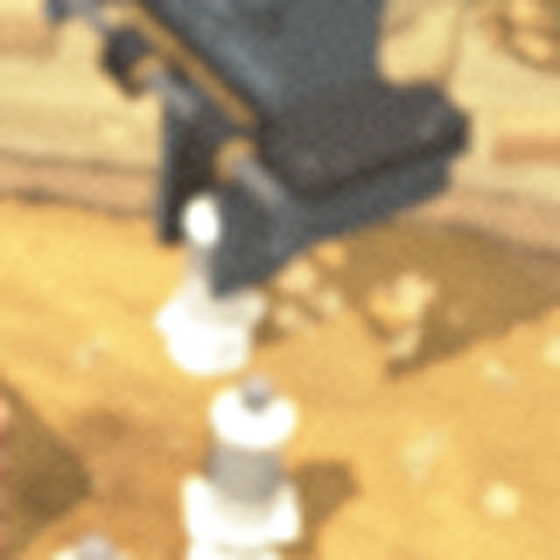

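>>> send_rows:
  commands:
    - [[0.04,0,0,0,0,0],[0.08,0,0,0,0,0]]

```text
time_s: 5.5
ee_pos: [467.5, 117.2, 39.7]
ee_rot: [-0.4, 90.0, -10.9]
force: [0.4, -1.1, 3.8]
gripper_width: 27.2
```

>>> send_rows:
  commands:
    - [[0.04,0,0,0,0,0]]

```text
time_s: 5.62
ee_pos: [467.9, 117.2, 35.9]
ee_rot: [7.7, 89.9, -2.8]
force: [1.3, -2.3, 16.5]
gripper_width: 27.4
```

>>> send_rows:
  commands:
    - [[0.04,0,0,0,0,0]]

```text
time_s: 5.75
ee_pos: [468.5, 117.4, 33.6]
ee_rot: [19.2, 89.8, 8.7]
force: [-4.0, -1.1, 22.5]
gripper_width: 27.3
```

>>> send_rows:
  commands:
    - [[-0.04,0,0,0,0,0],[-0.04,0,0,0,0,0]]

```text
time_s: 6.0
ee_pos: [466.9, 117.1, 35.6]
ee_rot: [-155.4, 90.0, -165.9]
force: [-0.4, 0.1, -0.4]
gripper_width: 27.6
```

>>> send_rows:
  commands:
    - [[0,0,0,0,0,0],[0,0,0,0,0,0],[0,0,0,0,0,0]]
  jaw: -0.3

```text
time_s: 6.38
ee_pos: [467.2, 117.1, 35.7]
ee_rot: [-142.7, 90.0, -153.2]
force: [0.1, -0.4, 0.3]
gripper_width: 54.8
```

>>> send_rows:
  commands:
    - [[-0.4,0,0,0,0,0],[-0.9,0,0,0,0,0],[-1,0,0,0,0,0]]
  jaw: -0.6

```text
time_s: 6.75
ee_pos: [469.3, 117.7, 139.0]
ee_rot: [22.5, 89.6, 12.0]
force: [-0.5, 0.7, -0.5]
gripper_width: 72.9
```

Run:
```python
from h import *
st();goto((377,194,130),170)
p,d=env.grab_frame("scene");cv2.imwrite("pics/s4.png",cv2.resize(p[150:270,250:370,::-1],None,fx=5,fy=5,interpolation=cv2.INTER_CUBIC))
```

```text
t 6.75 p [469.3 117.7 139. ] rot [22.5 89.6 12. ] F [-0.5  0.7 -0.5] w 72.9 q [ 13.  14. 108.  -0.  58.  23.]
row [0.085, 0.582, -1.047, -0.001, 0.001, -0.0] force [-0.5  0.7 -0.5] t 6.75
```

View pics/s4.png

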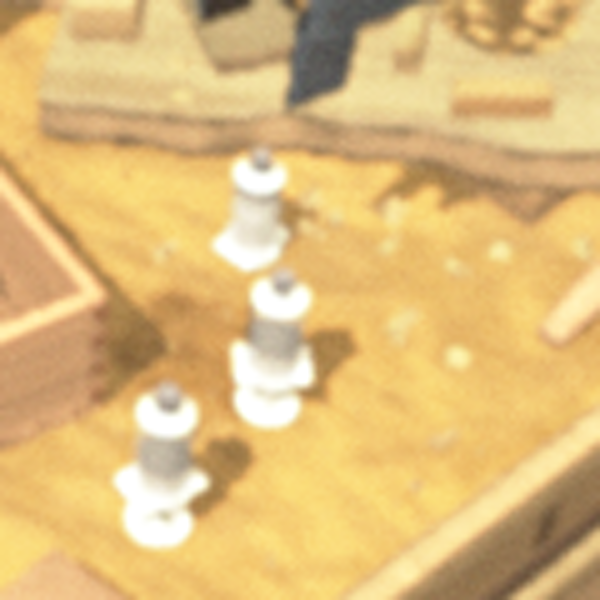

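>>> send_rows:
  commands:
    - [[0,0.3,-0.5,0,0,0],[0,0.58,-1,0,0,0],[0,0.58,-1,0,0,0]]
  jaw: -0.8

```text
time_s: 7.18
ee_pos: [375.7, 193.3, 134.4]
ee_rot: [-150.2, 89.7, -160.4]
force: [0.8, 0.3, 0.2]
gripper_width: 82.2
```

Run:
```python
from h import *
st();goto((377,194,60),170)
```

```text
t 7.17 p [375.7 193.3 134.4] rot [-150.2   89.7 -160.4] F [0.8 0.3 0.2] w 82.2 q [ 26.   9. 115.   0.  56.  36.]
row [0.744, 0.011, 0.015, -0.001, -0.001, 0.0] force [0.8 0.3 0.2] t 7.17
```

>>> send_rows:
  commands:
    - [[0.4,0.01,0.01,0,0,0],[0.75,0.01,0.01,0,0,0],[0.75,0.01,0.01,0,0,0]]

```text
time_s: 7.55
ee_pos: [378.7, 191.7, 58.4]
ee_rot: [-142.0, 89.6, -152.5]
force: [0.0, 0.2, 0.8]
gripper_width: 81.9
```

>>> send_rows:
  commands:
    - [[0,0,0,0,0,0],[0,0,0,0,0,0],[0,0,0,0,0,0],[0,0,0,0,0,0],[0,0,0,0,0,0],[0,0,0,0,0,0],[0,0,0,0,0,0],[0,0,0,0,0,0]]
  jaw: 1

```text
time_s: 8.55
ee_pos: [380.7, 193.2, 60.9]
ee_rot: [-102.3, 90.0, -112.8]
force: [-0.6, 0.1, 0.9]
gripper_width: 27.9
```

>>> send_rows:
  commands:
    - [[0.04,0,0,0,0,0]]

```text
time_s: 8.68
ee_pos: [380.2, 193.8, 58.4]
ee_rot: [147.3, 89.9, 136.7]
force: [-7.8, 0.7, 23.7]
gripper_width: 27.7
```

>>> send_rows:
  commands:
    - [[0.04,0,0,0,0,0]]

```text
time_s: 8.8
ee_pos: [379.9, 193.8, 54.7]
ee_rot: [152.0, 89.9, 141.4]
force: [-8.2, 2.3, 23.2]
gripper_width: 27.5
```

>>> send_rows:
  commands:
    - [[-0.05,0,0,0,0,0],[-0.05,0,0,0,0,0]]

```text
time_s: 9.05
ee_pos: [381.0, 193.3, 58.1]
ee_rot: [23.2, 89.9, 12.7]
force: [-0.0, -0.2, -0.6]
gripper_width: 27.5
```

>>> send_rows:
  commands:
    - [[0,0,0,0,0,0],[0,0,0,0,0,0],[0,0,0,0,0,0],[0,0,0,0,0,0]]
  jaw: -0.5

```text
time_s: 9.55
ee_pos: [380.7, 193.2, 57.8]
ee_rot: [-109.1, 90.0, -119.7]
force: [0.3, -0.1, 0.1]
gripper_width: 65.1
```

>>> send_rows:
  commands:
    - [[-0.4,0,0,0,0,0],[-0.9,0,0,0,0,0],[-0.9,0,0,0,0,0]]
  jaw: -0.8

```text
time_s: 9.93
ee_pos: [383.2, 194.4, 151.3]
ee_rot: [35.4, 89.5, 24.9]
force: [-0.4, 0.1, 0.1]
gripper_width: 82.1
```

Run:
```python
from h import *
st();goto((358,290,134),170)
p,d=env.grab_frame("scene");cv2.imwrite("pics/s5.png",cv2.resize(p[150:270,250:370,::-1],None,fx=5,fy=5,interpolation=cv2.INTER_CUBIC))
```

```text
t 9.93 p [383.2 194.4 151.3] rot [35.4 89.5 24.9] F [-0.4  0.1  0.1] w 82.1 q [ 25.   8. 113.  -0.  58.  36.]
row [0.174, 0.893, -0.423, -0.001, 0.001, -0.001] force [-0.4  0.1  0.1] t 9.93
```

View pics/s5.png

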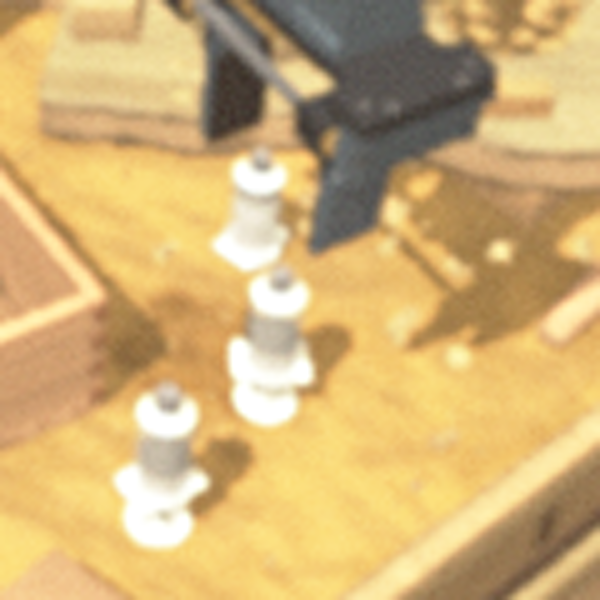

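>>> send_rows:
  commands:
    - [[0.08,0.5,-0.22,0,0,0],[0.17,0.89,-0.42,0,0,0],[0.17,0.89,-0.42,0,0,0]]

```text
time_s: 10.35
ee_pos: [353.9, 289.4, 128.8]
ee_rot: [-134.7, 89.8, -145.0]
force: [-0.9, -0.8, -0.2]
gripper_width: 82.0
```

Run:
```python
from h import *
st();goto((358.5,289.5,60),170)
```

```text
t 10.35 p [353.9 289.4 128.8] rot [-134.7   89.8 -145. ] F [-0.9 -0.8 -0.2] w 82.0 q [ 38.  12. 112.   0.  56.  48.]
row [0.688, 0.011, 0.048, -0.001, -0.0, 0.0] force [-0.9 -0.8 -0.2] t 10.35
```

>>> send_rows:
  commands:
    - [[0.35,0.01,0.02,0,0,0],[0.68,0.01,0.04,0,0,0],[0.68,0.01,0.04,0,0,0]]

```text
time_s: 10.72
ee_pos: [357.8, 286.2, 60.5]
ee_rot: [-129.2, 89.6, -139.7]
force: [-0.6, -0.2, -0.0]
gripper_width: 82.3
```

>>> send_rows:
  commands:
    - [[0,0,0,0,0,0],[0,0,0,0,0,0],[0,0,0,0,0,0],[0,0,0,0,0,0],[0,0,0,0,0,0],[0,0,0,0,0,0],[0,0,0,0,0,0],[0,0,0,0,0,0]]
  jaw: 1

```text
time_s: 11.72
ee_pos: [359.7, 288.7, 62.9]
ee_rot: [-115.2, 90.0, -125.7]
force: [-0.6, 0.5, 0.3]
gripper_width: 27.5
```

>>> send_rows:
  commands:
    - [[0.04,0,0,0,0,0]]

```text
time_s: 11.85
ee_pos: [359.8, 288.9, 59.2]
ee_rot: [73.7, 90.0, 63.2]
force: [-1.1, -0.3, 2.6]
gripper_width: 27.3
```

>>> send_rows:
  commands:
    - [[0.04,0,0,0,0,0]]

```text
time_s: 11.98
ee_pos: [359.6, 288.7, 54.8]
ee_rot: [143.8, 90.0, 133.3]
force: [-2.3, -0.1, 2.8]
gripper_width: 27.6
```

Run:
```python
from h import *
st()
```

```text
t 11.97 p [359.6 288.7  54.8] rot [143.8  90.  133.3] F [-2.3 -0.1  2.8] w 27.6 q [ 37.  18. 117.   0.  45.  48.]
```

>>> send_rows:
  commands:
    - [[0.05,0,0,0,0,0],[0.1,0,0,0,0,0],[0.14,0,0,0,0,0]]

```text
time_s: 12.35
ee_pos: [359.2, 288.5, 40.4]
ee_rot: [-144.4, 89.9, -154.9]
force: [-2.2, 0.8, 4.3]
gripper_width: 27.6
```

>>> send_rows:
  commands:
    - [[0.03,0,0,0,0,0]]

```text
time_s: 12.48
ee_pos: [359.0, 288.8, 38.0]
ee_rot: [-167.2, 89.9, -177.8]
force: [-8.9, 1.6, 21.7]
gripper_width: 27.9
```

>>> send_rows:
  commands:
    - [[0.03,0,0,0,0,0]]

```text
time_s: 12.6
ee_pos: [358.3, 289.0, 36.1]
ee_rot: [179.4, 89.8, 168.8]
force: [-11.8, 1.3, 22.7]
gripper_width: 28.1
```

>>> send_rows:
  commands:
    - [[-0.3,0,0,0,0,0],[-0.8,0,0,0,0,0],[-1,0,0,0,0,0]]

```text
time_s: 12.98
ee_pos: [361.6, 289.4, 137.1]
ee_rot: [35.3, 89.7, 24.9]
force: [1.2, 0.2, -0.3]
gripper_width: 27.6
```

Run:
```python
from h import *
st();goto((481.8,286.6,140),170.3)
p,d=env.grab_frame("top");cv2.imwrite("pics/t6.png",cv2.resize(p[130:270,185:335,::-1],None,fx=4,fy=4,interpolation=cv2.INTER_CUBIC))
p,d=env.grab_frame("scene");cv2.imwrite("pics/s6.png",cv2.resize(p[100:260,200:360,::-1],None,fx=3.7,fy=3.7,interpolation=cv2.INTER_CUBIC))
```

```text
t 12.97 p [361.6 289.4 137.1] rot [35.3 89.7 24.9] F [ 1.2  0.2 -0.3] w 27.6 q [ 37.  12. 111.  -0.  57.  48.]
row [-0.023, 0.191, 1.188, -0.002, 0.001, -0.001] force [ 1.2  0.2 -0.3] t 12.97
```

View pics/t6.png

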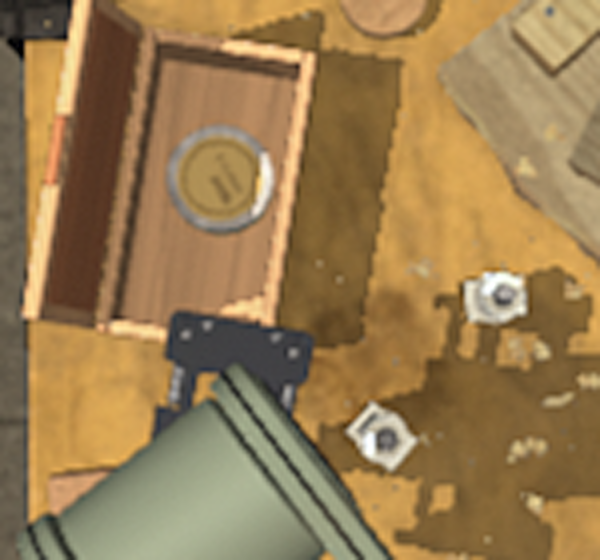

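View pics/s6.png

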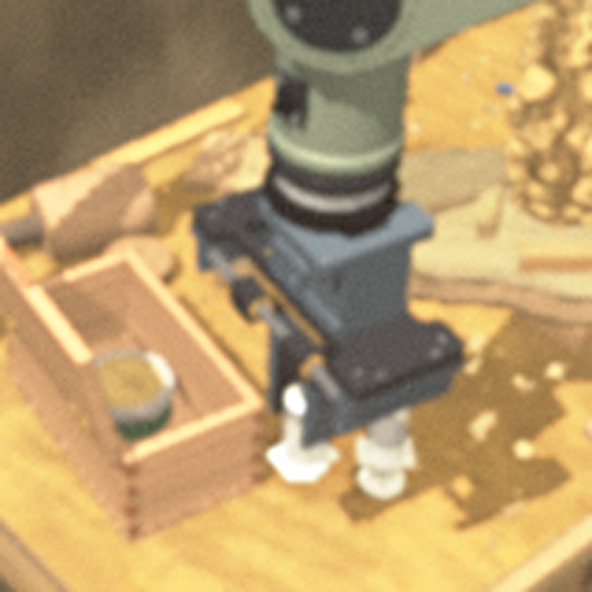

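>>> send_rows:
  commands:
    - [[-0.04,0.1,0.5,-0.002,0,0],[-0.04,0.19,1,-0.002,0,0],[-0.04,0.19,1,-0.002,0,0]]

```text
time_s: 13.45
ee_pos: [464.5, 288.7, 136.9]
ee_rot: [-57.6, 89.9, -67.5]
force: [-0.9, -0.6, -0.3]
gripper_width: 27.5
```

Run:
```python
from h import *
st();goto((481.8,286.6,60),170.3)
```

```text
t 13.45 p [464.5 288.7 136.9] rot [-57.6  89.9 -67.5] F [-0.9 -0.6 -0.3] w 27.5 q [ 31.  19. 100.  -0.  61.  41.]
row [0.769, 0.01, 0.174, -0.001, 0.0, 0.0] force [-0.9 -0.6 -0.3] t 13.45
```

>>> send_rows:
  commands:
    - [[0,0.01,0.17,0,0,0],[0,0.01,0.17,0,0,0],[0.4,0.01,0.17,0,0,0]]

```text
time_s: 13.82
ee_pos: [480.2, 288.5, 101.0]
ee_rot: [39.5, 89.6, 29.7]
force: [-0.3, 0.1, -0.9]
gripper_width: 27.7
```

Run:
```python
from h import *
st();goto((481.8,286.6,46),170.3)
p,d=env.grab_frame("top");cv2.imwrite("pics/t7.png",cv2.resize(p[110:250,185:335,::-1],None,fx=4,fy=4,interpolation=cv2.INTER_CUBIC))
p,d=env.grab_frame("scene");cv2.imwrite("pics/s7.png",cv2.resize(p[100:260,180:340,::-1],None,fx=3.7,fy=3.7,interpolation=cv2.INTER_CUBIC))
```

```text
t 13.82 p [480.2 288.5 101. ] rot [39.5 89.6 29.7] F [-0.3  0.1 -0.9] w 27.7 q [ 30.  22. 101.  -0.  56.  40.]
row [0.55, -0.019, 0.016, -0.0, 0.001, -0.001] force [-0.3  0.1 -0.9] t 13.82
```

View pics/t7.png

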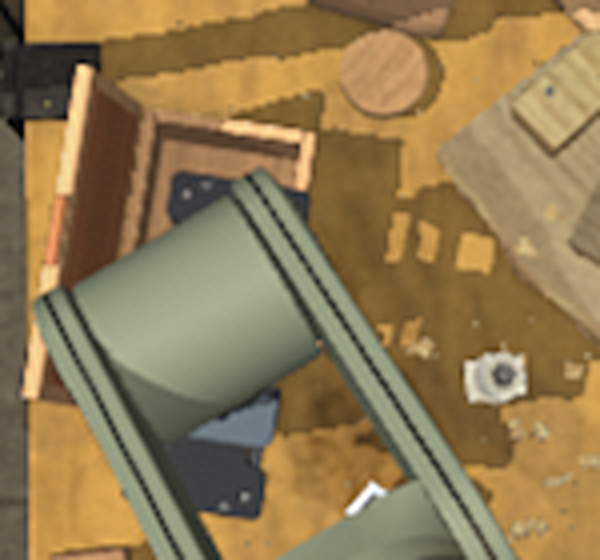

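View pics/s7.png

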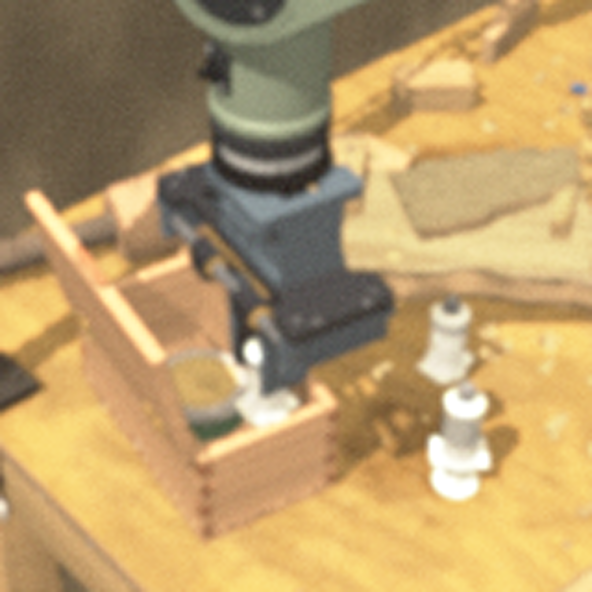

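>>> send_rows:
  commands:
    - [[0.25,-0.02,0.02,0,0,0],[0.45,-0.02,0.02,0,0,0],[0.5,-0.02,0.02,0,0,0]]

```text
time_s: 14.3
ee_pos: [479.2, 284.8, 48.8]
ee_rot: [-138.5, 89.9, -148.2]
force: [-0.2, -0.6, -0.5]
gripper_width: 27.6
```

>>> send_rows:
  commands:
    - [[0.03,0,0,0,0,0],[0.03,0,0,0,0,0]]

```text
time_s: 14.55
ee_pos: [480.4, 285.2, 46.8]
ee_rot: [35.3, 89.9, 25.6]
force: [0.2, -0.4, -0.2]
gripper_width: 27.7
```

>>> send_rows:
  commands:
    - [[0.015,0,0,0,0,0],[0.015,0,0,0,0,0]]

```text
time_s: 14.8
ee_pos: [480.2, 285.0, 44.7]
ee_rot: [28.3, 90.0, 18.6]
force: [0.2, -0.0, -0.6]
gripper_width: 27.6
```

>>> send_rows:
  commands:
    - [[0.015,0,0,0,0,0],[0.015,0,0,0,0,0]]

```text
time_s: 15.05
ee_pos: [480.3, 285.2, 44.3]
ee_rot: [45.1, 89.9, 35.3]
force: [-2.3, 0.2, 7.7]
gripper_width: 27.5
```

>>> send_rows:
  commands:
    - [[-0.005,0,0,0,0,0],[-0.005,0,0,0,0,0],[-0.005,0,0,0,0,0]]
  jaw: 0.2

```text
time_s: 15.42
ee_pos: [480.0, 284.8, 43.2]
ee_rot: [-124.4, 90.0, -134.2]
force: [-0.7, 0.3, 0.1]
gripper_width: 36.1
```

>>> send_rows:
  commands:
    - [[-0.3,0,0,0,0,0],[-0.7,0,0,0,0,0],[-1,0,0,0,0,0]]

```text
time_s: 15.8
ee_pos: [480.4, 285.0, 144.8]
ee_rot: [32.7, 89.9, 22.9]
force: [-0.1, 0.8, -0.1]
gripper_width: 36.4
```

>>> send_rows:
  commands:
    - [[-0.1,-0.6,0,0,0,0],[-0.1,-1,0,0,0,0],[-0.1,-1,0,0,0,0]]
  jaw: -0.6

```text
time_s: 16.18
ee_pos: [462.3, 184.3, 153.5]
ee_rot: [-122.7, 90.0, -132.6]
force: [-0.0, 0.6, -0.0]
gripper_width: 63.8
```

Run:
```python
from h import *
st();goto((467.5,117,140),170.3)
p,d=env.grab_frame("top");cv2.imwrite("pics/t8.png",cv2.resize(p[120:270,185:335,::-1],None,fx=4,fy=4,interpolation=cv2.INTER_CUBIC));np.savez("t8.npz",p=p,d=d)
p,d=env.grab_frame("scene");cv2.imwrite("pics/s8.png",cv2.resize(p[100:260,180:340,::-1],None,fx=3.7,fy=3.7,interpolation=cv2.INTER_CUBIC))
```

```text
t 16.18 p [462.3 184.3 153.5] rot [-122.7   90.  -132.6] F [-0.   0.6 -0. ] w 63.8 q [ 20.  14. 105.  -0.  61.  30.]
row [0.136, -0.654, 0.168, -0.001, -0.0, 0.0] force [-0.   0.6 -0. ] t 16.18
```

View pics/t8.png

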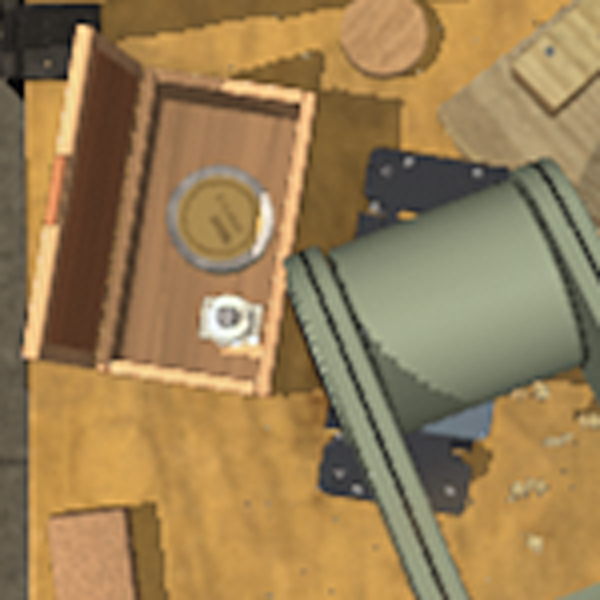

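View pics/s8.png

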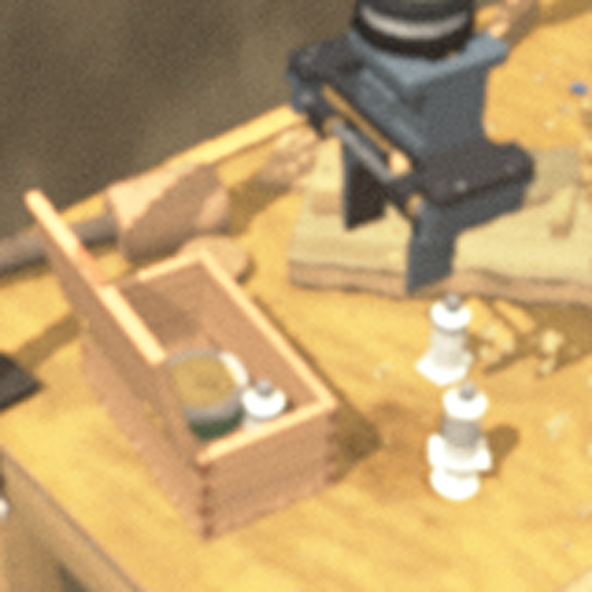

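>>> send_rows:
  commands:
    - [[0,-0.3,0.08,0.026,0,0],[0,-0.65,0.16,0.052,0,0],[0,-0.65,0.16,0.078,0,0],[0,-0.65,0.16,0.104,0,0],[0,-0.65,0.16,0.13,0,0],[0,-0.65,0.16,0.156,0,0],[0,-0.65,0.16,0.182,0,0],[0,-0.65,0.16,0.206,0,0],[0,-0.65,0.16,0.206,0,0]]

```text
time_s: 17.4
ee_pos: [468.2, 120.6, 153.1]
ee_rot: [-144.8, 90.0, 131.4]
force: [-0.5, -0.0, -0.3]
gripper_width: 73.2
```

Run:
```python
from h import *
st();goto((467.5,117,36),96)
p,d=env.grab_frame("scene");cv2.imwrite("pics/s9.png",cv2.resize(p[100:260,220:380,::-1],None,fx=3.7,fy=3.7,interpolation=cv2.INTER_CUBIC))
```

```text
t 17.4 p [468.2 120.6 153.1] rot [-144.8   90.   131.4] F [-0.5 -0.  -0.3] w 73.2 q [ 13.  13. 107.   0.  60.  97.]
row [1.171, -0.011, 0.036, 0.001, -0.0, 0.0] force [-0.5 -0.  -0.3] t 17.4
```

View pics/s9.png

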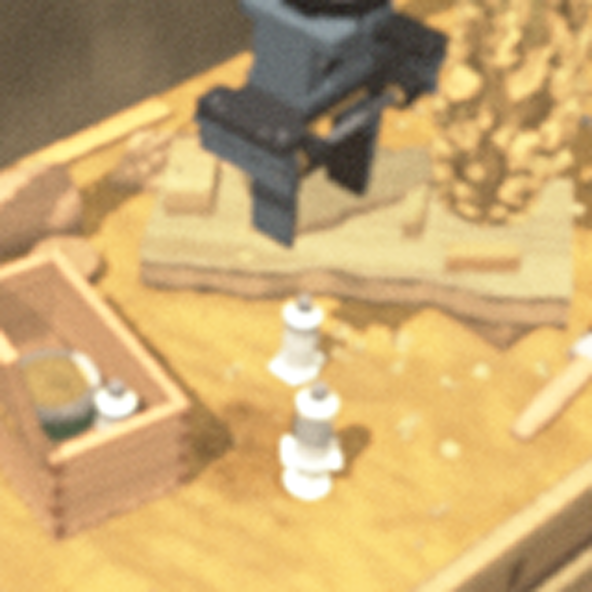

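>>> send_rows:
  commands:
    - [[0.45,-0.01,0.04,0,0,0],[0.9,-0.01,0.04,0,0,0],[1,-0.01,0.04,0,0,0]]
  jaw: -0.35

```text
time_s: 17.82
ee_pos: [465.4, 115.4, 51.2]
ee_rot: [-83.7, 89.7, -167.6]
force: [-0.3, 0.4, -0.8]
gripper_width: 61.8
```

>>> send_rows:
  commands:
    - [[0.16,0,0,0,0,0],[0.16,0,0,0,0,0]]

```text
time_s: 18.08
ee_pos: [467.5, 115.8, 37.6]
ee_rot: [-79.9, 90.0, -163.8]
force: [0.4, -0.3, 0.5]
gripper_width: 61.8
```

>>> send_rows:
  commands:
    - [[0,0,0,0,0,0],[0,0,0,0,0,0],[0,0,0,0,0,0],[0,0,0,0,0,0],[0,0,0,0,0,0],[0,0,0,0,0,0],[0,0,0,0,0,0]]
  jaw: 1

```text
time_s: 18.95
ee_pos: [467.5, 115.6, 37.7]
ee_rot: [91.1, 90.0, 7.2]
force: [0.2, 0.7, 3.3]
gripper_width: 27.7
```

Run:
```python
from h import *
st()
```

```text
t 18.95 p [467.5 115.6  37.7] rot [91.1 90.   7.2] F [0.2 0.7 3.3] w 27.7 q [ 13.  21. 115.  -0.  44.  96.]
```

>>> send_rows:
  commands:
    - [[-0.3,0,0,0,0,0],[-0.8,0,0,0,0,0],[-1,0,0,0,0,0],[-1,0,0,0,0,0]]

```text
time_s: 19.45
ee_pos: [467.9, 115.6, 138.4]
ee_rot: [93.4, 89.8, 9.4]
force: [-0.0, -0.0, -0.5]
gripper_width: 27.5
```

>>> send_rows:
  commands:
    - [[-0.1,0,-0.4,-0.026,0,0],[-0.1,0,-0.8,-0.052,0,0],[-0.1,0,-1,-0.078,0,0],[-0.1,0,-1,-0.104,0,0],[-0.1,0,-1,-0.13,0,0],[-0.1,0,-1,-0.156,0,0],[-0.1,0,-1,-0.182,0,0],[-0.1,0,-1,-0.205,0,0],[-0.1,0,-1,-0.205,0,0]]

```text
time_s: 20.58
ee_pos: [455.7, 214.5, 145.6]
ee_rot: [-143.8, 89.8, -154.1]
force: [0.4, -0.1, -0.5]
gripper_width: 27.4
```

Run:
```python
from h import *
st();goto((489.4,325.9,148),170.3)
```

```text
t 20.57 p [455.7 214.5 145.6] rot [-143.8   89.8 -154.1] F [ 0.4 -0.1 -0.5] w 27.4 q [ 24.  15. 105.  -0.  60.  34.]
row [-0.027, 1.156, 0.134, -0.001, -0.0, 0.0] force [ 0.4 -0.1 -0.5] t 20.57
```

>>> send_rows:
  commands:
    - [[0,0.5,0.1,-0.001,0,0],[0,0.95,0.13,-0.001,0,0],[0,0.95,0.13,-0.001,0,0],[0,0.95,0.13,-0.001,0,0]]

```text
time_s: 21.08
ee_pos: [485.3, 305.4, 146.2]
ee_rot: [-128.7, 89.8, -138.6]
force: [0.2, 0.2, -1.2]
gripper_width: 27.4
```

Run:
```python
from h import *
st();goto((489.4,325.9,85),170.3)
p,d=env.grab_frame("top");cv2.imwrite("pics/t10.png",cv2.resize(p[120:270,185:335,::-1],None,fx=4,fy=4,interpolation=cv2.INTER_CUBIC))
p,d=env.grab_frame("scene");cv2.imwrite("pics/s10.png",cv2.resize(p[60:260,150:340,::-1],None,fx=3,fy=3,interpolation=cv2.INTER_CUBIC))
```

```text
t 21.07 p [485.3 305.4 146.2] rot [-128.7   89.8 -138.6] F [ 0.2  0.2 -1.2] w 27.4 q [31. 21. 96. -0. 63. 41.]
row [0.612, 0.211, 0.007, -0.0, -0.0, 0.0] force [ 0.2  0.2 -1.2] t 21.07
```

View pics/s10.png

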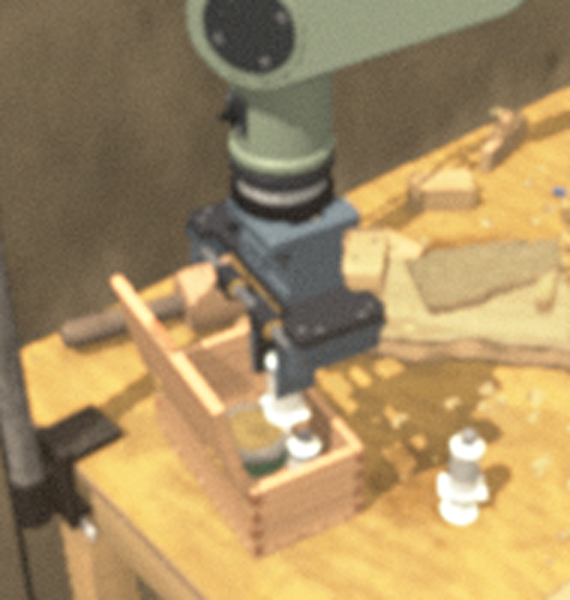

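View pics/t10.png

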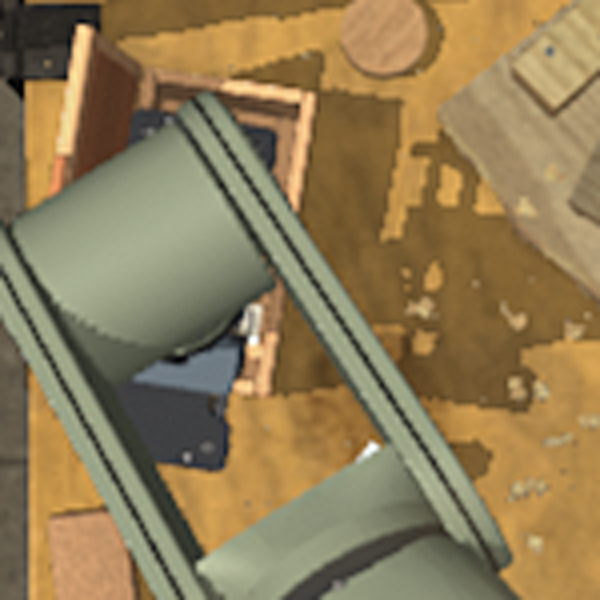

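>>> send_rows:
  commands:
    - [[0,0.2,0.01,0,0,0],[0.1,0.2,0.01,0,0,0],[0.5,0.2,0.01,0,0,0]]

```text
time_s: 21.55
ee_pos: [492.3, 326.9, 98.5]
ee_rot: [40.1, 89.7, 30.3]
force: [-0.1, 0.7, -0.8]
gripper_width: 27.5
```

Run:
```python
from h import *
st();goto((489.4,325.9,50),170.3)
p,d=env.grab_frame("scene");cv2.imwrite("pics/s11.png",cv2.resize(p[120:260,200:340,::-1],None,fx=4.2,fy=4.2,interpolation=cv2.INTER_CUBIC))
```

```text
t 21.55 p [492.3 326.9  98.5] rot [40.1 89.7 30.3] F [-0.1  0.7 -0.8] w 27.5 q [32. 25. 97. -0. 58. 42.]
row [0.485, -0.017, -0.029, -0.0, 0.001, -0.001] force [-0.1  0.7 -0.8] t 21.55
```

View pics/s11.png

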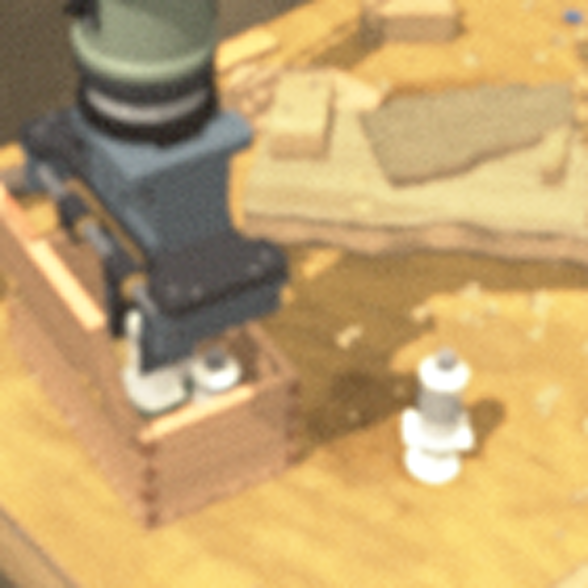

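>>> send_rows:
  commands:
    - [[0.15,-0.01,-0.03,0,0,0],[0.35,-0.01,-0.03,0,0,0],[0.46,-0.01,-0.03,0,0,0],[0.46,-0.01,-0.03,0,0,0]]

```text
time_s: 22.1
ee_pos: [487.2, 325.1, 51.1]
ee_rot: [-130.9, 89.9, -140.7]
force: [0.1, -0.4, -0.2]
gripper_width: 27.4
```

>>> send_rows:
  commands:
    - [[0.02,0,0,0,0,0],[0.02,0,0,0,0,0]]

```text
time_s: 22.35
ee_pos: [487.8, 325.4, 50.0]
ee_rot: [38.7, 89.9, 28.9]
force: [-1.2, 0.1, -0.9]
gripper_width: 27.4
```

>>> send_rows:
  commands:
    - [[0.02,0,0,0,0,0],[0.02,0,0,0,0,0]]

```text
time_s: 22.6
ee_pos: [487.4, 325.2, 47.4]
ee_rot: [-51.5, 90.0, -61.3]
force: [-0.1, -0.2, -1.4]
gripper_width: 27.7
```

>>> send_rows:
  commands:
    - [[0.02,0,0,0,0,0],[0.02,0,0,0,0,0]]

```text
time_s: 22.85
ee_pos: [487.5, 325.4, 45.7]
ee_rot: [55.8, 90.0, 46.0]
force: [-1.3, 0.0, 2.5]
gripper_width: 27.5
```

>>> send_rows:
  commands:
    - [[0.015,0,0,0,0,0],[0.015,0,0,0,0,0]]

```text
time_s: 23.1
ee_pos: [487.3, 325.6, 45.3]
ee_rot: [89.9, 90.0, 80.1]
force: [-3.2, 0.2, 10.0]
gripper_width: 27.6
```

Contact at the expected floor height; release and rise.

>>> send_rows:
  commands:
    - [[-0.012,0,0,0,0,0],[-0.012,0,0,0,0,0],[-0.012,0,0,0,0,0]]
  jaw: 0.2

```text
time_s: 23.48
ee_pos: [487.4, 325.1, 44.8]
ee_rot: [-121.6, 90.0, -131.3]
force: [-0.7, 0.2, 0.4]
gripper_width: 36.6
```

>>> send_rows:
  commands:
    - [[-0.3,0,0,0,0,0],[-0.7,0,0,0,0,0],[-1,0,0,0,0,0]]

```text
time_s: 23.85
ee_pos: [487.8, 325.3, 146.4]
ee_rot: [33.3, 89.9, 23.5]
force: [0.5, 0.5, -0.7]
gripper_width: 36.6
```

>>> send_rows:
  commands:
    - [[-0.5,-0.5,0,0,0,0],[-1,-1,0,0,0,0],[-1,-1,0,0,0,0]]
  jaw: 1

```text
time_s: 24.22
ee_pos: [471.2, 225.4, 248.1]
ee_rot: [30.4, 89.7, 20.5]
force: [-0.0, 0.2, 0.2]
gripper_width: 9.7
```

Run:
```python
from h import *
st()
p,d=env.grab_frame("top");cv2.imwrite("pics/t12.png",cv2.resize(p[100:250,165:315,::-1],None,fx=4,fy=4,interpolation=cv2.INTER_CUBIC));np.savez("t12.npz",p=p,d=d)
p,d=env.grab_frame("scene");cv2.imwrite("pics/s12.png",cv2.resize(p[60:260,120:320,::-1],None,fx=3,fy=3,interpolation=cv2.INTER_CUBIC));np.savez("s12.npz",p=p,d=d)
```

```text
t 24.23 p [471.2 225.4 248.1] rot [30.4 89.7 20.5] F [-0.   0.2  0.2] w 9.7 q [24. 12. 93. -0. 74. 34.]
```

View pics/t12.png

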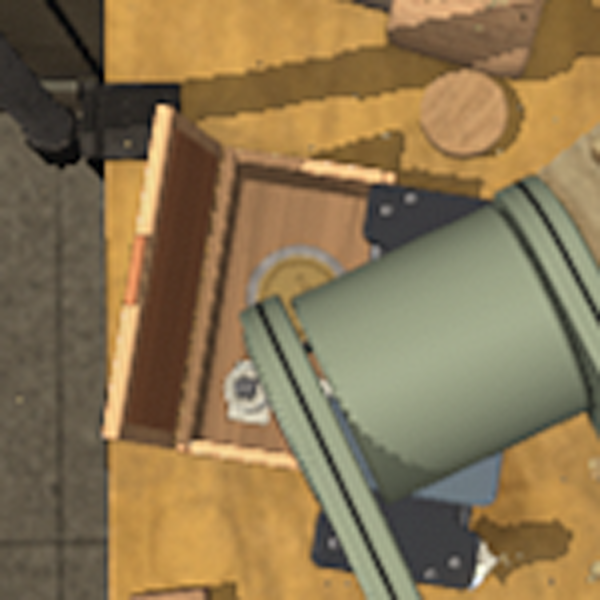

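View pics/s12.png

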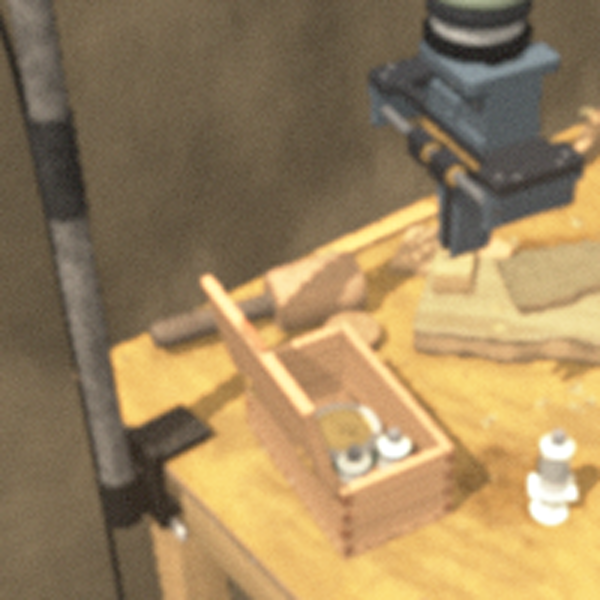

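Run:
```python
from h import *
C=np.array([532.5,298.5]);bx=np.array([.163,.987]);by=np.array([-.987,.163])
w=lambda x,y,z:np.r_[C+x*bx+y*by,z]
p,R,s=cur();st()
for t in [w(40,40,250),w(128,40,250),w(128,40,166)]: print(t.round(1),step(p,R,t,R))
# lid angle from top depth: lid points
d=np.load("t12.npz")['d'];Cc=cloud("top",d);q=(Cc[...,:2]-C);X=q@bx;Y=q@by;Z=Cc[...,2]
m=(abs(Y)<80)&(X>40)&(X<130)&(Z>95)&(Z<210)
for a in range(95,205,10):
    k=m&(abs(Z-a)<5);print(a,k.sum(),X[k].mean().round(1) if k.sum() else '',X[k].max().round(1) if k.sum() else '')
d=np.load("s12.npz")['d'];Cc=cloud("scene",d);q=(Cc[...,:2]-C);X=q@bx;Y=q@by;Z=Cc[...,2]
m=(Z>60)&(Z<330)&(X>90)&(X<250)&(abs(Y)<250);Q=np.c_[X[m],Y[m],Z[m]];print(np.percentile(Q[Q[:,0]>115],[0,5,50],axis=0).round())
```

```text
t 24.32 p [470.9 226.2 246.2] rot [37.6 89.8 27.7] F [-0.2  0.8 -0.3] w 1.9 q [24. 12. 93.  0. 74. 34.]
[499.5 344.5 250. ] [-0.036  1.214  0.08   0.     0.     0.   ]
[513.9 431.4 250. ] [-0.035  2.095  0.072  0.     0.     0.   ]
[513.9 431.4 166. ] [0.805 2.093 0.07  0.    0.    0.   ]
95 41 55.6 57.5
105 90 57.1 58.9
115 89 59.1 61.7
125 90 61.1 63.5
135 94 63.1 66.1
145 99 65.2 67.0
155 105 67.3 69.5
165 100 69.5 71.6
175 133 71.8 75.5
185 309 77.8 84.5
195 65 79.0 83.0
[[ 163. -173.   60.]
 [ 167. -166.   76.]
 [ 181.  -92.  212.]]
```

>>> send_rows:
  commands:
    - [[-0.04,0.5,0.04,0,0,0],[-0.04,1,0.07,0,0,0],[-0.04,1,0.07,0,0,0]]

```text
time_s: 24.7
ee_pos: [494.0, 327.6, 245.6]
ee_rot: [-152.9, 89.8, -162.5]
force: [0.1, -0.6, 0.6]
gripper_width: 0.9
```

>>> send_rows:
  commands:
    - [[0,0.5,0,0,0,0],[0,1,0,0,0,0],[0,1,0,0,0,0],[0,1,0,0,0,0]]

```text
time_s: 25.2
ee_pos: [510.7, 421.8, 247.4]
ee_rot: [-122.3, 89.8, -132.0]
force: [-0.1, -1.1, -0.2]
gripper_width: 0.8
```

```bash
cat >> h.py <<'E'
BC=np.array([532.5,298.5]);bx=np.array([.163,.987]);by=np.array([-.987,.163])
w=lambda x,y,z:np.r_[BC+x*bx+y*by,z]
def bc():
    p=env.state()['ee_pos'];q=p[:2]-BC;print("box frame",(q@bx).round(1),(q@by).round(1),p[2].round(1))
E
python3 - <<'E'
from h import *
st();bc()
p,R,s=cur();print(step(p,R,w(122,40,166),R))
p,d=env.grab_frame("scene");cv2.imwrite("pics/s13.png",cv2.resize(p[40:240,120:320,::-1],None,fx=3,fy=3,interpolation=cv2.INTER_CUBIC))
E
```

```text
t 25.2 p [510.7 421.8 247.4] rot [-122.3   89.8 -132. ] F [-0.1 -1.1 -0.2] w 0.8 q [39. 26. 74. -0. 81. 48.]
box frame 118.1 41.6 247.4
[0.814 0.042 0.017 0.    0.    0.   ]
```

View pics/s13.png

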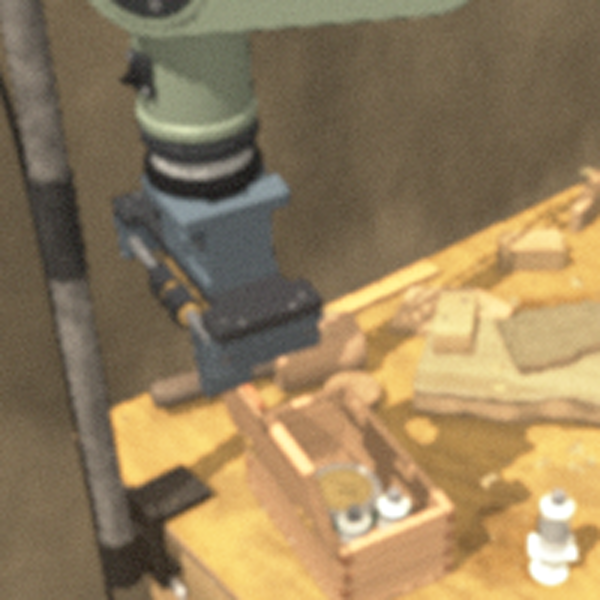

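>>> send_rows:
  commands:
    - [[0.4,0.02,0.01,0,0,0],[0.8,0.02,0.01,0,0,0],[0.8,0.02,0.01,0,0,0]]

```text
time_s: 25.62
ee_pos: [510.9, 421.6, 166.1]
ee_rot: [-129.5, 89.5, -139.3]
force: [0.5, -0.6, -0.0]
gripper_width: 0.5
```

Run:
```python
from h import *
st();bc()
p,R,s=cur()
for x,z in [(100,168),(79,172),(46,171),(21,161)]: print(step(p,R,w(x,40,z),R)[:3])
```

```text
t 25.62 p [510.9 421.6 166.1] rot [-129.5   89.5 -139.3] F [ 0.5 -0.6 -0. ] w 0.5 q [39. 28. 81. -0. 71. 48.]
box frame 118.0 41.4 166.1
[-0.018 -0.179  0.015]
[-0.057 -0.389  0.017]
[-0.045 -0.719  0.019]
[ 0.057 -0.969  0.022]
```

>>> send_rows:
  commands:
    - [[-0.02,-0.18,0.01,0,0,0],[-0.05,-0.38,0.01,0,0,0],[-0.05,-0.55,0.01,0,0,0],[-0.045,-0.72,0.02,0,0,0]]

```text
time_s: 26.12
ee_pos: [502.3, 351.9, 174.7]
ee_rot: [51.1, 89.9, 41.3]
force: [0.2, 0.8, -0.1]
gripper_width: 0.3
```

Run:
```python
from h import *
st();bc()
p,R,s=cur()
for x,z in [(21,161),(0.4,143),(-14,120),(-19.6,103),(-21,92)]: print(step(p,R,w(x,40,z),R)[:3])
p,d=env.grab_frame("scene");cv2.imwrite("pics/s14.png",cv2.resize(p[80:240,160:320,::-1],None,fx=3.7,fy=3.7,interpolation=cv2.INTER_CUBIC))
```

```text
t 26.12 p [502.3 351.9 174.7] rot [51.1 89.9 41.3] F [ 0.2  0.8 -0.1] w 0.3 q [34. 23. 88.  0. 69. 44.]
box frame 47.8 38.5 174.7
[ 0.136 -0.268 -0.014]
[ 0.316 -0.475 -0.012]
[ 0.546 -0.619 -0.012]
[ 0.716 -0.675 -0.011]
[ 0.826 -0.689 -0.011]
```

View pics/s14.png

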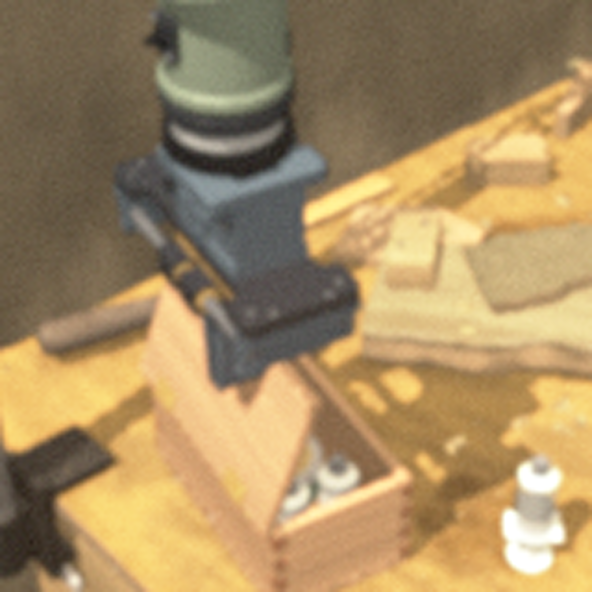

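>>> send_rows:
  commands:
    - [[0.06,-0.14,0,0,0,0],[0.14,-0.27,0,0,0,0],[0.22,-0.38,0,0,0,0],[0.32,-0.47,0,0,0,0],[0.43,-0.55,0,0,0,0],[0.55,-0.62,0,0,0,0]]

```text
time_s: 26.92
ee_pos: [491.7, 291.7, 117.6]
ee_rot: [157.8, 90.0, 148.0]
force: [-0.4, 0.7, 0.8]
gripper_width: 0.1
```

Run:
```python
from h import *
st();bc()
p,R,s=cur()
for x,z in [(-19.6,103),(-21,93)]: print(step(p,R,w(x,40,z),R)[:3])
p,d=env.grab_frame("scene");cv2.imwrite("pics/s15.png",cv2.resize(p[80:240,160:320,::-1],None,fx=3.7,fy=3.7,interpolation=cv2.INTER_CUBIC))
```

```text
t 26.93 p [491.7 291.7 117.6] rot [157.8  90.  148. ] F [-0.4  0.7  0.8] w 0.1 q [30. 22. 98.  0. 59. 39.]
box frame -13.4 39.2 117.6
[ 0.146 -0.062 -0.008]
[ 0.246 -0.076 -0.008]
```

View pics/s15.png

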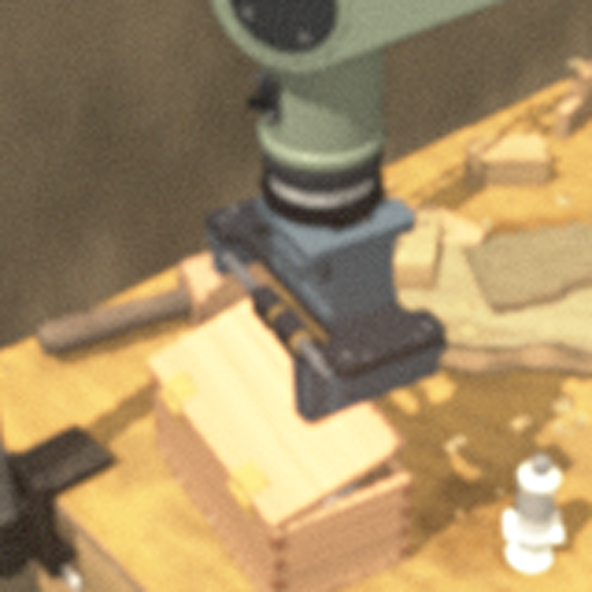

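>>> send_rows:
  commands:
    - [[0.08,-0.03,0,0,0,0],[0.15,-0.06,0,0,0,0],[0.2,-0.07,0,0,0,0],[0.2,-0.07,0,0,0,0]]

```text
time_s: 27.48
ee_pos: [490.5, 284.9, 98.2]
ee_rot: [-125.9, 89.9, -135.6]
force: [0.3, 0.2, 0.5]
gripper_width: 0.4
```

>>> send_rows:
  commands:
    - [[0.02,0,0,0,0,0],[0.04,0,0,0,0,0]]

```text
time_s: 27.72
ee_pos: [490.8, 285.1, 94.7]
ee_rot: [-15.1, 90.0, -24.9]
force: [1.0, -0.9, 4.8]
gripper_width: 0.5
```

>>> send_rows:
  commands:
    - [[0.01,0,0,0,0,0],[0.015,0,0,0,0,0]]

```text
time_s: 27.98
ee_pos: [490.8, 285.1, 94.7]
ee_rot: [19.6, 89.9, 9.9]
force: [-2.5, -2.3, 11.2]
gripper_width: 0.4
```

>>> send_rows:
  commands:
    - [[-0.3,0,0,0,0,0],[-1,0,0,0,0,0],[-1,0,0,0,0,0]]

```text
time_s: 28.35
ee_pos: [493.1, 286.6, 197.9]
ee_rot: [39.1, 89.4, 29.3]
force: [-0.2, -0.5, -1.1]
gripper_width: 0.5
```

>>> send_rows:
  commands:
    - [[-0.5,-0.5,-0.5,0,0,0],[-1,-1,-1,0,0,0],[-1,-1,-1,0,0,0],[-1,-1,-1,0,0,0]]

```text
time_s: 28.85
ee_pos: [374.2, 202.9, 295.0]
ee_rot: [35.8, 89.7, 26.0]
force: [0.4, 0.2, -0.7]
gripper_width: 0.7
```

Run:
```python
from h import *
st()
p,d=env.grab_frame("top");cv2.imwrite("pics/t16.png",cv2.resize(p[70:290,170:400,::-1],None,fx=2.6,fy=2.6,interpolation=cv2.INTER_CUBIC))
C=cloud("top",d);q=(C[...,:2]-BC);X=q@bx;Y=q@by;Z=C[...,2]
for a in (-45,-30,0,30,50):
    k=(abs(X-a)<6)&(abs(Y+20)<40);print(a,np.median(Z[k]).round(1))
p,d=env.grab_frame("scene");cv2.imwrite("pics/s16.png",cv2.resize(p[100:300,160:360,::-1],None,fx=3,fy=3,interpolation=cv2.INTER_CUBIC))
C=cloud("scene",d);q=(C[...,:2]-BC);X=q@bx;Y=q@by;Z=C[...,2]
for a in (-45,-30,0,30,50):
    k=(abs(X-a)<6)&(abs(Y-10)<70)&(Z>70);print(a,np.median(Z[k]).round(1))
```

```text
t 28.85 p [374.2 202.9 295. ] rot [35.8 89.7 26. ] F [ 0.4  0.2 -0.7] w 0.7 q [27.  2. 99. -0. 79. 37.]
-45 94.2
-30 94.0
0 94.2
30 94.5
50 94.1
-45 92.2
-30 92.3
0 92.1
30 92.1
50 90.4
```

View pics/t16.png

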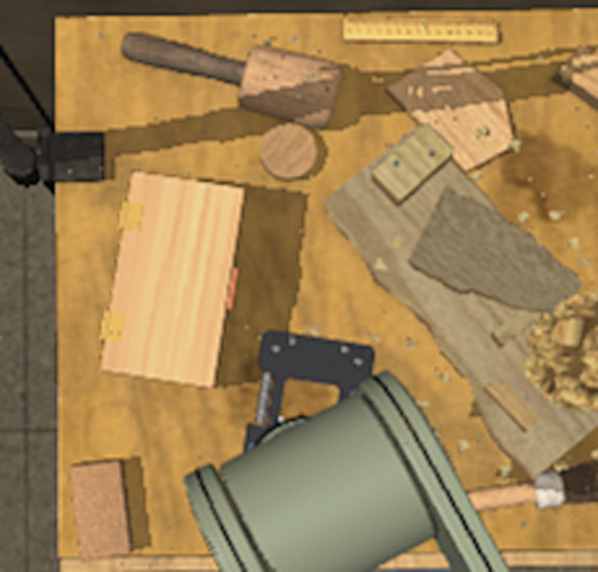

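View pics/s16.png

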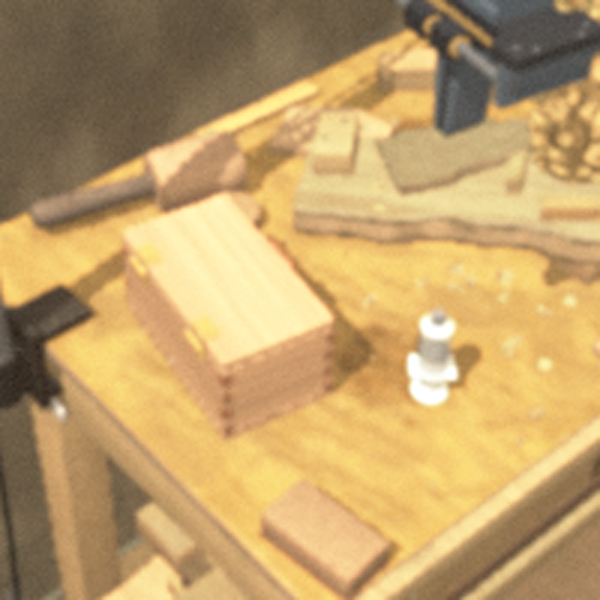

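```bash
python3 -c "
from workcell import env
print(env.job_done())"
```

```text
the job is handed in; nothing more can be done
None
```

The job is done and handed in, with the arm's clock at about 29 s of the allowed 72 s. I can't match the syringes to their numbers 1 to 3 from the pictures, so I describe them by where they stood at the start.

- **Plungers:** The plungers of the one farthest from the robot, at (468, 117), and the one nearest the sanding block, at (359, 289), yielded at about 3 to 4 N. Both were pushed fully home; the force jumped to about 22 N at the stop. The middle one, at (380, 193), held against about 24 N while my fingers slipped on its barrel, so that is the seized one. It was left standing on the bench, nozzle up.
- **Box:** Both sound syringes stand nozzle up at the near end of the box, beside the tin. Each met the floor at the expected height. The tin did not need to be moved. Both syringes were upright in the last picture before the lid came over. After that I could not see inside.
- **Lid:** Pushed over from behind and pressed down. Its top measures level across its width, at 94 mm in the top camera and 92 mm in the scene camera (90 mm at the hinge edge there), against 94 mm for a shut lid. The gap between the cameras matches the 2 mm calibration tolerance.
- **Rest of the bench:** The sanding block, mallet and wooden disc look undisturbed in the last pictures, judged by eye. The arm was clear of everything when I handed in. No check failed.

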